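# File the loose glass filters upright in the filter rack

## Robot

A 7-joint arm with a two-finger parallel gripper is mounted at the origin on a cart in front of the work surface, level with it; the furniture and walls round the work are solid. World frame = base frame: x ahead of the robot, y to its left, z up, the work surface at z = 0. Lengths are in m, angles in rad, forces in N, time in s.
With the tool pointing down it reaches from about 0.4 to 0.875 m from the base axis. Payload 19.3 kg.
Tool frame: the origin (TCP) lies at the very end of the fingers, on their centre line; the grasp point (between the pads) lies 19 mm behind it; z points along the fingers, y is the direction in which the jaws open and shut (so a half turn about z gives the same grasp; the last joint's range is limited). The gripper opens to 85 mm and grips with 20 to 120 N. Pads are 22 mm wide; open, the fingers measure 114 mm over their backs; the gripper's body (76 mm by 85 mm) begins 54 mm behind the grasp point. The pads swing forward as they close: fully open they stand 13 mm farther back than shut.
Start: joints at [1.141, 0.521, -0.036, 1.599, 0.021, 1.021, -0.113], TCP at [0.22, -0.585, 0.231] pointing down, gripper open.
Joint ranges: [-2.91, 2.91], [-0.3, 2.13], [-1.5, 1.42], [0.17, 2.43], [-1.26, 4.41], [0.16, 1.93], [-2.52, 2.52]. Speed limits (rad/s): [1.89, 1.89, 2.39, 2.39, 3.01, 3.01, 3.01].

## Interface

Orientations are given as [roll, pitch, yaw] about the fixed x, y, z axes, in that order (R = Rz(yaw) Ry(pitch) Rx(roll)).
In Python, from workcell import bot gives the robot as it stands. The module is installed in compiled form; this text tells all that it offers.
- The arm moves only by the shell command python3 -m inch 'ROWS' [FORCE]. ROWS is JSON, a list of rows, each an object of numbers: "dx", "dy", "dz": the shift along the tool's x, y, z in mm; "rx", "ry", "rz": the turn, a rotation vector about the tool's x, y, z in rad; "hand": the closure, from -1 (fully open) to 1 (shut), so that 0 is half open. In form: [{"dx": .., "dy": .., "dz": .., "rx": .., "ry": .., "rz": .., "hand": ..}, ...]. A call has 1 to 10 rows; each row shifts and turns the commanded pose from where the row before left it, along the tool's axes as they then stand; what a row does not reach is not made up. A row lasts 1/10 s, in which the tool goes at most 50 mm and 8.59 degrees, less where a joint would pass 70% of its speed; a pose out of reach is approached as far as the arm can. A call with a gripper value outside its range is refused whole. The fingers move at their own pace and stop on an object; FORCE is the grip in N (left out, the last holds). Time passes only in rows, so rows that do not move let the fingers close. It gives the time, the measured TCP pose, the force and the opening at its end, in the units of the state.
- bot.observe(): the state, without advancing time (a new reading comes with each control period).
- bot.grab_frame(name): name is "side" or "top" or "wrist"; returns (picture, depth): 384x512x3 uint8, red, green, blue; 384x512 float32, m along the optical axis (not along the pixel's ray), 0 where there is no reading.
- bot.get_calibration(name): a dict with "vertical_fov" (degrees; the focal length in pixels is half the picture's height over the tangent of half this angle, whatever the lens; pixels are square), "cx", "cy" (the principal point, pixels), "k1" (the pictures are not rectified: a ray, as slopes to the right and down, at radius r is drawn at 1 + k1 r^2 times it, then the intrinsics apply), "origin" and "orientation" of the camera in the world. Camera axes: x right, y down, z forward; pixel columns grow to the right and rows downward; lengths in m; the calibration is good to about 2 mm. A picture is of the moment at which its call begins: read the wrist's pose just before it. get_calibration takes no time and is no camera call; for the wrist camera it gives the pose at the moment of the call.
- bot.job_done(): hands the job in, once; it reports no verdict.
Trained networks look in the newest picture that a camera, given by its name, has taken for a name from the list of things; names that differ only in an ending like _2 or _b are one class to them, and where a whole thing is asked for, a point or a joint stands for the part that bears it (a point fixed in the world has none). Each returns a list of dicts, best first, with "score" (0 to 1); they miss things now and then, are a little off and sometimes report something else, mostly with a low value. They report only what shows in the picture. A call takes as long as a camera call.
- bot.trace(camera, target): "region" (384x512 bool, what is visible of it) and "box" ([left, top, right, bottom] in pixels, round what is visible of it).
- bot.tip_of(camera, target): "centre" ([row, column] in pixels: a listed point, or the origin of a listed thing).
The state is a dict: "clock": time; "qpos": joint angles; "qd": joint speeds; "joint_efforts": joint torques, N m; "position": TCP position; "tool_rot": TCP orientation; "force": force on the tool from outside, world axes, zero at the start; "moment": the same for the moment, N m; "grip_width": finger opening in m.
Only numpy, scipy, OpenCV 4.12 (cv2) and the standard library are available. Lean on these libraries where they do the work, as an engineer would, in place of code of your own. Each camera call takes 0.05 s, during which the arm holds its last target.

## Task

Pick the amber and the blue framed glass filter off the table and file each upright in the rack slot whose rails have its colour, long side up and fully home on the slot floor. They lie flat and the rack takes them only by their faces, so the sloping rest is there to set a filter down on and take it again by its thickness. Leave the smoke filter in the middle slot and all the other things where they are, the vials standing.

Things in the scene. Friction and masses are not known exactly. Their poses are not given: they have to be found in the camera images.
- filter_amber: Framed glass filter: a flat rigid plate 80 x 50 x 8 mm, black frame, amber (orange) pane, 60 g. Starts flat on the table. Origin: centre of its underside as it lies; x along the 80 mm side, y along the 50 mm side, z through the 8 mm thickness. Both ends and both faces are alike.
- filter_amber_mid (a point): Middle of the amber (orange) filter, half way through its thickness (4 mm above the body's origin along its z).
- filter_blue: Framed glass filter: a flat rigid plate 80 x 50 x 8 mm, black frame, blue pane, 60 g. Starts flat on the table. Origin: centre of its underside as it lies; x along the 80 mm side, y along the 50 mm side, z through the 8 mm thickness. Both ends and both faces are alike.
- filter_blue_mid (a point): Middle of the blue filter, half way through its thickness (4 mm above the body's origin along its z).
- rack: Fixed aluminium rack 70 x 144 mm (x, y), origin at the centre of its underside, z up. Base 8 mm thick. Cheeks 5 mm thick along y at x = +-32.5 mm, tops at z = 80 mm, close the ends of three slots along x, at y = +50 mm (amber rails), 0 (grey, holds the smoke filter), -50 mm (blue). Rails: pairs 5 mm thick, rounded tops at z = 40 mm, 10.5 mm apart. A filter fits only 80 mm side upright.
- slot_amber (a point): Middle of the floor of the slot with the amber (orange) rails, 50 mm to the +y side of the rack's middle along its y. Axes as the rack's: x along the slot (60 mm clear between the cheeks), y across it (10.5 mm clear), z up. The rails stand 32 mm above this point, the cheeks 72 mm; the top edge of a seated filter is 80 mm above it.
- slot_blue (a point): Middle of the floor of the slot with the blue rails, 50 mm to the -y side of the rack's middle along its y. Axes as the rack's: x along the slot (60 mm clear between the cheeks), y across it (10.5 mm clear), z up. The rails stand 32 mm above this point, the cheeks 72 mm; the top edge of a seated filter is 80 mm above it.
- filter_smoke: The same kind of filter with a smoke grey pane, standing loose in the rack's middle slot. Origin: centre of its lower edge, z up. Leave it alone.
- rest: Fixed rest: white sloping plate on a grey base 85 x 60 x 8 mm; origin at the centre of its underside, z up. The slope rises at 45 degrees towards its own +x; it is 34 mm wide (y), 50 mm long, 6 mm thick, with a lip 9 mm proud at the lower end. A filter laid lengthwise against the lip overhangs each side by 8 mm and the top by 30 mm. Post below the lower half.
- rest_corner (a point): Where the slope meets the lip, mid-width: 25 mm to -x of the rest's origin and 35 mm above the table. Axes as the rest's.
- vial_b: Bystander: amber vial with a blue cap, 21 mm across, 45 mm high, standing beyond an end of a filter. Origin at its underside.
- vial_d: Bystander: green vial with a white cap, 21 mm across, 45 mm high, standing beyond an end of a filter. Origin at its underside.
- lens_cap: Bystander: black lens cap, 52 mm across, 10 mm high. Origin at its underside.
- battery_1: Bystander: green and yellow battery lying down, 50 mm long (its y), 15 mm thick. Origin at its underside.
- tape_2: Bystander: roll of black tape, 58 mm across, 19 mm high. Origin at its underside.
- tape_roll: Bystander: roll of pink tape, 59 mm across, 18 mm high. Origin at its underside.
- calliper: Bystander: calliper lying flat, 200 mm long (its y), 52 mm wide, 10 mm high. Origin at its underside.

How it is judged:
At the end, for the whole second after the job is handed in: Each filter stands still in the slot of its colour: its middle within 7 mm of the slot's middle along it and 4 mm across it, and no more than 42.5 mm above the slot floor (40 mm is fully home), its long side within 0.12 rad of upright (x of filter_amber_mid in the frame of slot_amber between -0.007 and 0.007 m and y of filter_amber_mid in the frame of slot_amber between -0.004 and 0.004 m and z of filter_amber_mid in the frame of slot_amber between 0.035 and 0.0425 m and angle between the x axis of each of filter_amber, filter_blue and the z axis of rack, either way round below 0.12 rad and linear speed of each of filter_amber, filter_blue below 0.05 m/s and x of filter_blue_mid in the frame of slot_blue between -0.007 and 0.007 m and y of filter_blue_mid in the frame of slot_blue between -0.004 and 0.004 m and z of filter_blue_mid in the frame of slot_blue between 0.035 and 0.0425 m); the robot touches nothing.
It fails at once if a bystander was displaced by more than 25 mm (the smoke filter by more than 10 mm) (distance of any of vial_b, lens_cap, vial_d, battery_1, tape_2, calliper, tape_roll from where it was at the start of the episode above 0.025 m or distance of filter_smoke from where it was at the start of the episode above 0.01 m).
It fails at once if a vial was tipped over (angle between any of vial_b, vial_d's own z axis and vertical above 0.5 rad).
It also fails if it takes over 72 s, if anything falls off the work surface, if the arm or the gripper's body presses on something with over 40 N, if the wrist force passes 120 N, or if a joint passes its speed limit or range.

## Working session

There is one attempt and no reset: what is moved stays moved. The work goes in short steps, Python scripts to look and compute and a shell command to move; the robot and the scene stay as the last step left them, time stands still between calls to the robot, and variables do not carry over. Pictures are saved under pics/ and viewed, and the job is handed in when it is done.

```bash
mkdir -p pics; ls
python3 - <<'E'
from workcell import bot
import cv2
print(bot.observe())
for n in ["side","top","wrist"]:
    p,d=bot.grab_frame(n); print(n,bot.get_calibration(n))
    cv2.imwrite(f"pics/a_{n}.png",p[:,:,::-1])
E
```

```text
pics
{'clock': 0.0, 'qpos': array([ 1.14079273,  0.52203586, -0.03633776,  1.6000041 ,  0.02123522,
        1.02108994, -0.11280555]), 'qd': array([-1.13682496e-03, -1.69480102e-03, -4.46725948e-04, -1.78824654e-03,
       -1.57213290e-05, -1.13206826e-03,  3.61735532e-03]), 'joint_efforts': array([ 1.83039472e-03, -9.27085948e+01,  1.98071949e+00, -3.69917214e+01,
        1.80617580e-02,  8.37511732e-03, -2.37152165e-05]), 'position': array([ 0.21989999, -0.58467818,  0.23071341]), 'tool_rot': array([-3.14044634e+00,  1.06681793e-04,  3.59815462e-01]), 'force': array([-0.48544683, -0.34322077,  0.51038478]), 'moment': array([ 0.00477116, -0.01622835, -0.03469068]), 'grip_width': 0.0855803164790564}
side {'vertical_fov': 54.255296049090184, 'cx': 246.97168034979987, 'cy': 193.73961774532052, 'k1': 0.03173680213514788, 'origin': array([0.04345606, 0.88272458, 0.59552241]), 'orientation': array([-2.07421784, -0.01122345, -2.57704247])}
top {'vertical_fov': 54.67480485816064, 'cx': 252.58056468844921, 'cy': 188.28542570599524, 'k1': 0.03285482442245247, 'origin': array([0.49496327, 0.05095918, 1.03832814]), 'orientation': array([-3.10759252,  0.00318551, -1.54852925])}
wrist {'vertical_fov': 58.13329479377108, 'cx': 256.0663104450175, 'cy': 193.91965054433138, 'k1': -0.04873334123425288, 'origin': array([ 0.2978599 , -0.55563633,  0.37418861]), 'orientation': array([ 2.81026230e+00,  1.01515999e-03, -1.21181626e+00])}
```

View pics/a_top.png

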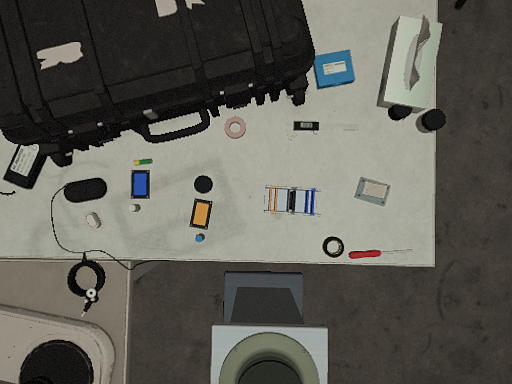

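View pics/a_side.png

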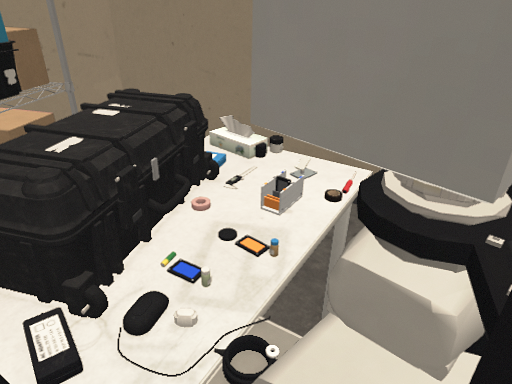

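View pics/a_wrist.png

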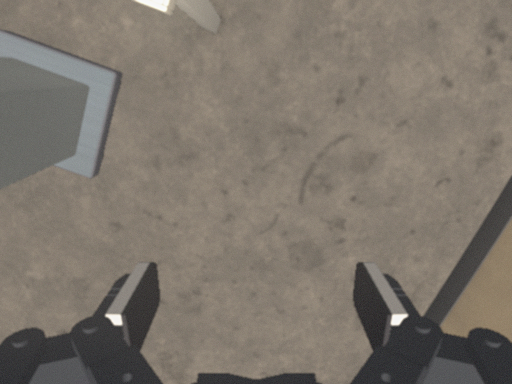

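```bash
cat > h.py <<'E'
from workcell import bot
import numpy as np, cv2
from scipy.spatial.transform import Rotation as R
def K(c):
    f=192/np.tan(np.radians(c["vertical_fov"])/2); return np.array([[f,0,c["cx"]],[0,f,c["cy"]],[0,0,1]])
def D(c): return np.array([c["k1"],0,0,0,0.])
def slopes(px,c): # px Nx2 (col,row): ideal slopes
    s=cv2.undistortPointsIter(np.asarray(px,float).reshape(-1,1,2),K(c),D(c),None,None,(3,50,1e-10)) 
    return s.reshape(-1,2)
def rot(c): return R.from_euler('xyz',c["orientation"]).as_matrix()
def onplane(px,z,c):
    s=slopes(px,c); d=np.c_[s,np.ones(len(s))]@rot(c).T; o=np.array(c["origin"])
    return o+d*((z-o[2])/d[:,2])[:,None]
def bydepth(px,dep,c):
    s=slopes(px,c); return np.array(c["origin"])+(np.c_[s,np.ones(len(s))]*np.asarray(dep)[:,None])@rot(c).T
def proj(P,c):
    Rm=rot(c); Pc=(np.atleast_2d(P)-c["origin"])@Rm
    s=Pc[:,:2]/Pc[:,2:]; r2=(s**2).sum(1,keepdims=True); s=s*(1+c["k1"]*r2)
    k=K(c); return s*k[0,0]+[k[0,2],k[1,2]]
def cloud(d,mask,c):
    r,cc=np.nonzero(mask&(d>0)); return bydepth(np.c_[cc,r],d[r,cc],c)
def rect(mask,z,c):
    r,cc=np.nonzero(mask); P=onplane(np.c_[cc,r],z,c)[:,:2].astype(np.float32)
    return cv2.minAreaRect(P*1000)
E
python3 - <<'E'
from h import *
np.set_printoptions(precision=4,suppress=True)
c=bot.get_calibration("top"); p,d=bot.grab_frame("top")
for n,z in [("filter_amber",.008),("filter_blue",.008),("rack",.08),("rest",.03),("vial_b",.045),("vial_d",.045),("lens_cap",.01),("battery_1",.015),("filter_smoke",.088)]:
    for m in bot.trace("top",n)[:2]:
        P=cloud(d,m["region"],c)
        if len(P)==0: continue
        print(n,round(m["score"],2),m["box"],rect(m["region"],z,c),"zr",P[:,2].min().round(3),np.median(P[:,2]).round(3),P[:,2].max().round(3), P.mean(0))
E
```

```text
filter_amber 0.94 [189.8, 198.5, 212.8, 231.7] ((456.8739929199219, 196.87689208984375), (47.97691345214844, 77.98686981201172), 82.87296295166016) zr 0.003 0.007 0.013 [0.4565 0.1972 0.0073]
filter_blue 0.81 [133.1, 169.4, 151.5, 198.1] ((534.916748046875, 367.17779541015625), (78.04999542236328, 49.642093658447266), 1.8061074018478394) zr 0.001 0.007 0.013 [0.5344 0.3667 0.0075]
rack 0.58 [265.6, 185.3, 320.1, 218.0] ((498.61407470703125, -45.53936767578125), (139.52210998535156, 70.22100067138672), 87.68328094482422) zr -0.005 0.011 0.089 [ 0.499  -0.0481  0.0282]
rest 0.69 [351.0, 177.6, 392.5, 203.6] ((526.4754638671875, -267.42333984375), (85.83562469482422, 57.59183120727539), 73.38758850097656) zr -0.005 0.011 0.074 [ 0.5272 -0.2675  0.0282]
vial_b 0.52 [265.3, 185.2, 316.0, 213.8] ((499.4023132324219, -47.95348358154297), (143.1791534423828, 75.88768768310547), 89.1934814453125) zr -0.002 0.011 0.09 [ 0.4991 -0.0477  0.0285]
vial_b 0.4 [196.6, 236.2, 206.4, 242.5] ((394.46197509765625, 194.55303955078125), (18.540184020996094, 21.295530319213867), 1.2269634008407593) zr 0.01
[... 476 characters left out ...]
, 192.60745239257812), (47.14977264404297, 49.879486083984375), 1.2807645797729492) zr 0.003 0.011 0.015 [0.538  0.1932 0.0106]
lens_cap 0.21 [266.3, 183.9, 318.4, 213.5] ((498.7577819824219, -52.31720733642578), (149.2653045654297, 74.65766906738281), 86.85896301269531) zr -0.002 0.011 0.089 [ 0.4996 -0.0481  0.0263]
battery_1 0.58 [136.7, 158.1, 152.1, 166.8] ((596.3363647460938, 359.02008056640625), (13.388397216796875, 44.54607391357422), 8.528989791870117) zr 0.009 0.013 0.018 [0.5965 0.3606 0.0137]
filter_smoke 0.45 [129.2, 202.3, 138.1, 214.9] ((471.5080871582031, 355.8811340332031), (17.8252010345459, 25.452190399169922), 1.227242112159729) zr 0.014 0.044 0.048 [0.4703 0.372  0.0374]
```

Run:
```python
import cv2
p=cv2.imread("pics/a_top.png")[110:270,110:430]
cv2.imwrite("pics/a_topz.png",cv2.resize(p,None,fx=2.5,fy=2.5,interpolation=2))
```

```text
(no output)
```

View pics/a_topz.png

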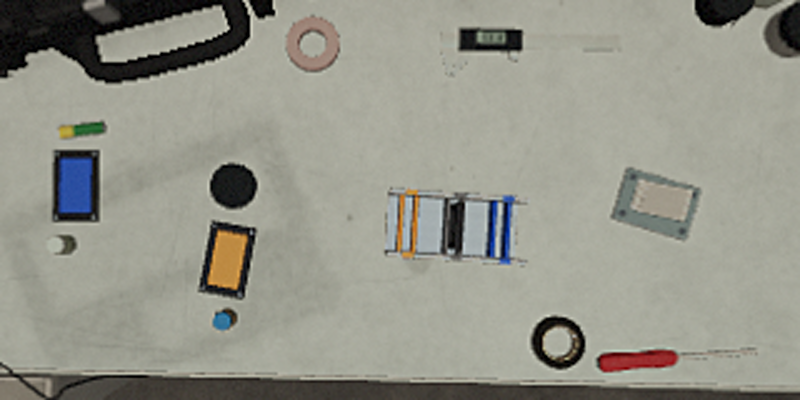

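Run:
```python
from h import *
np.set_printoptions(precision=4,suppress=True)
c=bot.get_calibration("top"); p,d=bot.grab_frame("top")
m=bot.trace("top","rest")[0]["region"]
P=cloud(d,m,c)
H=P[P[:,2]>.02]
A=np.c_[H[:,:2],np.ones(len(H))]; s=np.linalg.lstsq(A,H[:,2],rcond=None)[0]; print(len(H),s,np.degrees(np.arctan2(s[1],s[0])),np.hypot(s[0],s[1]))
B=P[(P[:,2]<.02)]; print(B.mean(0),rect(m,.008,c))
for n in ["rest","rest_corner","slot_amber","slot_blue","rack"]:
    for t in bot.tip_of("top",n)[:2]: 
        r,cc=t["centre"]; print(n,t, onplane([[cc,r]],{"rest":0,"rest_corner":.035,"rack":0}.get(n,.008),c))
print(bot.observe()["clock"])
```

```text
294 [-0.2091 -0.7276 -0.0314] -106.03727498721845 0.7570435009066284
[ 0.5273 -0.2723  0.0079] ((529.6093139648438, -274.0624084472656), (91.6992416381836, 62.327091217041016), 73.92752075195312)
rest {'centre': [190.5, 370.8], 'score': 0.77} [[ 0.5313 -0.2742  0.    ]]
rest {'centre': [184.6, 201.5], 'score': 0.63} [[0.5373 0.1982 0.    ]]
rest_corner {'centre': [192.1, 370.9], 'score': 0.85} [[ 0.5258 -0.2636  0.035 ]]
slot_amber {'centre': [198.0, 273.8], 'score': 0.57} [[ 0.5043 -0.0044  0.008 ]]
slot_amber {'centre': [243.8, 332.3], 'score': 0.5} [[ 0.3819 -0.1679  0.008 ]]
slot_blue {'centre': [204.4, 308.4], 'score': 0.71} [[ 0.4887 -0.1005  0.008 ]]
rack {'centre': [200.8, 290.4], 'score': 0.62} [[ 0.4976 -0.0513  0.    ]]
1.0
```

```bash
python3 -m inch '[{"dz":-10},{"dx":40,"dz":-10},{"dx":40,"dz":-10},{"dx":40,"dz":-10},{"dx":40},{"dx":40},{"dx":20,"rz":-0.12},{"rz":-0.12},{},{}]'
```

```text
schema error: expected keys dx, dy, dz, rx, ry, rz, hand
```

```bash
python3 -m inch '[{"dx":42,"dy":-20,"dz":-7,"rx":0,"ry":0,"rz":0,"hand":-1},{"dx":42,"dy":-20,"dz":-7,"rx":0,"ry":0,"rz":0,"hand":-1},{"dx":42,"dy":-20,"dz":-7,"rx":0,"ry":0,"rz":0,"hand":-1},{"dx":42,"dy":-20,"dz":-7,"rx":0,"ry":0,"rz":0,"hand":-1},{"dx":42,"dy":-20,"dz":-7,"rx":0,"ry":0,"rz":0,"hand":-1},{"dx":42,"dy":-20,"dz":-7,"rx":0,"ry":0,"rz":0,"hand":-1},{"dx":42,"dy":-20,"dz":-7,"rx":0,"ry":0,"rz":0,"hand":-1},{"dx":42,"dy":-20,"dz":-7,"rx":0,"ry":0,"rz":0,"hand":-1},{"dx":42,"dy":-20,"dz":-7,"rx":0,"ry":0,"rz":0,"hand":-1},{"dx":30,"dy":-20,"dz":-7,"rx":0,"ry":0,"rz":0,"hand":-1}]'
cat > look.py <<'E'
import sys
from h import *
np.set_printoptions(precision=4,suppress=True)
o=bot.observe(); print(o["clock"],o["position"],o["tool_rot"],"q",o["qpos"],"F",o["force"],"w",o["grip_width"])
c=bot.get_calibration("wrist"); p,d=bot.grab_frame("wrist")
np.savez("pics/"+sys.argv[1]+".npz",p=p,d=d,**c)
cv2.imwrite("pics/"+sys.argv[1]+".png",p[:,:,::-1])
E
python3 look.py b1
```

```text
clock: 2.0
position: [0.5334, -0.2517, 0.3016]
tool_rot: [-3.141, -0.001, 0.361]
force: [-1.3, -0.3, -0.5]
grip_width: 0.0853
2.0 [ 0.5334 -0.2517  0.3016] [-3.1414 -0.0006  0.3614] q [ 0.4538  0.4029 -0.1577  1.6045  0.0672  1.1392 -0.929 ] F [-1.2522 -0.2592 -0.4587] w 0.08527666816787105
```

View pics/b1.png

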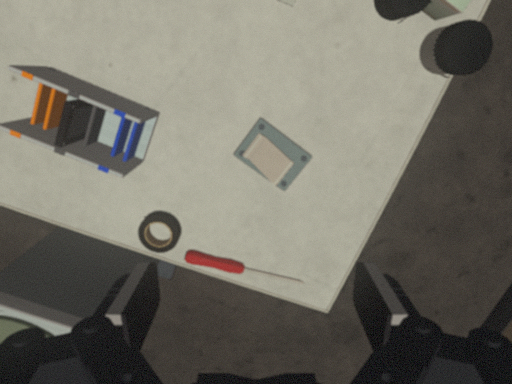

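```bash
cat > meas.py <<'E'
from h import *
np.set_printoptions(precision=4,suppress=True)
def load(n):
    z=np.load(f"pics/{n}.npz"); c={k:(z[k] if z[k].ndim else float(z[k])) for k in z.files if k not in "pd"}; return z["p"],z["d"],c
E
python3 - <<'E'
from meas import *
p,d,c=load("b1")
m=bot.trace("wrist","rest")[0]; print(m["score"],m["box"])
m=m["region"]
P=cloud(d,m,c); print(rect(m,.008,c))
H=P[P[:,2]>.022]
A=np.c_[H[:,:2],np.ones(len(H))]; 
for i in range(5):
    s=np.linalg.lstsq(A,H[:,2],rcond=None)[0]; r=np.abs(A@s-H[:,2])<.003*(1 if i else 3); A,H=A[r],H[r]
    print(len(H),s,np.degrees(np.arctan2(s[1],s[0])),np.hypot(s[0],s[1]))
for n in ["rest","rest_corner","slot_amber","slot_blue","rack"]:
    for t in bot.tip_of("wrist",n)[:1]: 
        r,cc=t["centre"]; print(n,t, onplane([[cc,r]],{"rest":0,"rest_corner":.035,"rack":0}.get(n,.008),c))
m=bot.trace("wrist","rack")[0]; print(m["score"],m["box"]); P=cloud(d,m["region"],c)
H=P[P[:,2]>.065]; print(cv2.minAreaRect((H[:,:2]*1000).astype(np.float32)))
H=P[(P[:,2]>.033)&(P[:,2]<.045)]; print(len(H))
q=cv2.resize(p[40:210,0:330],None,fx=2.4,fy=2.4,interpolation=2); cv2.imwrite("pics/b1z.png",q[:,:,::-1])
E
```

```text
0.89 [236.4, 119.6, 312.9, 190.8]
((528.0613403320312, -276.6639404296875), (85.70220947265625, 59.93572235107422), 74.21024322509766)
1339 [-0.2381 -0.7563 -0.024 ] -107.47749672182324 0.7929118557354758
940 [-0.2355 -0.7572 -0.0256] -107.27671589578891 0.7929420476887361
898 [-0.2545 -0.8375 -0.0375] -106.90563732356415 0.8753342897852471
885 [-0.2603 -0.8753 -0.0448] -106.55981826951623 0.913124729037222
880 [-0.2623 -0.8864 -0.0468] -106.4843762704227 0.9244073057873345
rest {'centre': [157.6, 273.6], 'score': 0.95} [[ 0.5236 -0.2799  0.    ]]
rest_corner {'centre': [133.7, 131.7], 'score': 0.66} [[ 0.4981 -0.1063  0.035 ]]
slot_amber {'centre': [98.1, 61.0], 'score': 0.89} [[ 0.503  -0.0036  0.008 ]]
slot_blue {'centre': [132.6, 134.5], 'score': 0.59} [[ 0.4933 -0.1017  0.008 ]]
rack {'centre': [115.7, 100.8], 'score': 0.55} [[ 0.497 -0.053  0.   ]]
0.66 [0.6, 65.6, 157.4, 176.0]
((496.8201599121094, -50.434349060058594), (145.42417907714844, 71.85975646972656), 87.38756561279297)
1928
```

View pics/b1z.png

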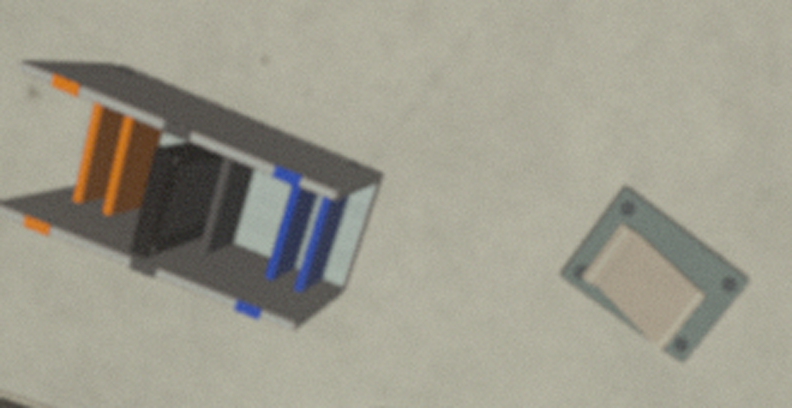

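```bash
cat > plan.py <<'E'
from h import *
import json
a=np.radians(-106.0); ux=np.array([np.cos(a),np.sin(a),0]); uy=np.array([-np.sin(a),np.cos(a),0]); Z=np.array([0,0,1.]); s=np.sqrt(.5)
REST=np.array([.5281,-.2767,0]); CORNER=REST-.025*ux+.035*Z
def mat(z,y): 
    y=np.array(y)/np.linalg.norm(y); z=np.array(z)/np.linalg.norm(z); return np.c_[np.cross(y,z),y,z]
RPLACE=mat(s*ux-s*Z,uy)
RB=lambda sg=1: mat(-s*ux-s*Z, np.cross(-s*ux-s*Z, sg*uy))
def down(yaw): return R.from_euler('xyz',[np.pi,0,yaw]).as_matrix()
def rows(p,Rt,n=None,hand=-1,mixed=True,p0=None,R0=None):
    o=bot.observe()
    p0=np.array(o["position"]) if p0 is None else p0
    R0=R.from_euler('xyz',o["tool_rot"]).as_matrix() if R0 is None else R0
    v=R.from_matrix(R0.T@Rt).as_rotvec(); L=np.linalg.norm(p-p0)
    print("rot",v.round(3),np.linalg.norm(v).round(3),"dist",L.round(4),"tool shift mm",(R0.T@(p-p0)*1000).round(1))
    n=n or int(max(np.ceil(np.linalg.norm(v)/.145),np.ceil(L/.048),1))
    out=[]; Rc=R0
    for i in range(n):
        t=Rc.T@(p-p0)/n*1000
        out.append({"dx":round(t[0],1),"dy":round(t[1],1),"dz":round(t[2],1),"rx":round(v[0]/n,3),"ry":round(v[1]/n,3),"rz":round(v[2]/n,3),"hand":hand})
        Rc=Rc@R.from_rotvec(v/n).as_matrix()
    print(n); print(json.dumps(out).replace(" ",""))
E
python3 - <<'E'
from plan import *
rows(np.array([.527,-.28,.20]),RPLACE)
E
```

```text
rot [-0.366 -0.726 -0.884] 1.201 dist 0.1042 tool shift mm [-12.2  21.8 101.2]
9
[{"dx":-1.4,"dy":2.4,"dz":11.2,"rx":-0.041,"ry":-0.081,"rz":-0.098,"hand":-1},{"dx":-0.6,"dy":1.9,"dz":11.4,"rx":-0.041,"ry":-0.081,"rz":-0.098,"hand":-1},{"dx":0.1,"dy":1.4,"dz":11.5,"rx":-0.041,"ry":-0.081,"rz":-0.098,"hand":-1},{"dx":0.9,"dy":1.0,"dz":11.5,"rx":-0.041,"ry":-0.081,"rz":-0.098,"hand":-1},{"dx":1.8,"dy":0.6,"dz":11.4,"rx":-0.041,"ry":-0.081,"rz":-0.098,"hand":-1},{"dx":2.6,"dy":0.4,"dz":11.3,"rx":-0.041,"ry":-0.081,"rz":-0.098,"hand":-1},{"dx":3.5,"dy":0.2,"dz":11.0,"rx":-0.041,"ry":-0.081,"rz":-0.098,"hand":-1},{"dx":4.4,"dy":0.2,"dz":10.7,"rx":-0.041,"ry":-0.081,"rz":-0.098,"hand":-1},{"dx":5.2,"dy":0.2,"dz":10.3,"rx":-0.041,"ry":-0.081,"rz":-0.098,"hand":-1}]
```

```bash
python3 -m inch '[{"dx":0,"dy":2,"dz":10,"rx":-0.041,"ry":-0.081,"rz":-0.098,"hand":-1},{"dx":0,"dy":2,"dz":10,"rx":-0.041,"ry":-0.081,"rz":-0.098,"hand":-1},{"dx":0,"dy":1,"dz":10,"rx":-0.041,"ry":-0.081,"rz":-0.098,"hand":-1},{"dx":1,"dy":1,"dz":10,"rx":-0.041,"ry":-0.081,"rz":-0.098,"hand":-1},{"dx":2,"dy":1,"dz":10,"rx":-0.041,"ry":-0.081,"rz":-0.098,"hand":-1},{"dx":3,"dy":0,"dz":10,"rx":-0.041,"ry":-0.081,"rz":-0.098,"hand":-1},{"dx":3,"dy":0,"dz":10,"rx":-0.041,"ry":-0.081,"rz":-0.098,"hand":-1},{"dx":4,"dy":0,"dz":10,"rx":-0.041,"ry":-0.081,"rz":-0.098,"hand":-1},{"dx":5,"dy":0,"dz":10,"rx":-0.041,"ry":-0.081,"rz":-0.098,"hand":-1}]'
python3 look.py b2
python3 - <<'E'
from plan import *
rows(np.array([.527,-.28,.20]),RPLACE)
rows(np.array([.51,-.34,.22]),RB(1))
rows(np.array([.51,-.34,.22]),RB(-1))
E
```

```text
clock: 3.3
position: [0.53, -0.276, 0.21]
tool_rot: [3.141, 0.792, 1.296]
force: [0.2, -1.2, -0.7]
grip_width: 0.0854
3.3 [ 0.53  -0.276  0.21 ] [3.141  0.792  1.2956] q [ 0.0601  0.6224 -0.1051  1.7753  0.8755  1.2224 -0.8289] F [ 0.2416 -1.1704 -0.6897] w 0.08540022042536236
rot [0.004 0.011 0.015] 0.019 dist 0.0093 tool shift mm [ 0.6 -0.4  9.2]
1
[{"dx":0.6,"dy":-0.4,"dz":9.2,"rx":0.004,"ry":0.011,"rz":0.015,"hand":-1}]
rot [1.213 1.226 1.218] 2.112 dist 0.0698 tool shift mm [-57.3  -1.2  39.8]
15
[{"dx":-3.8,"dy":-0.1,"dz":2.7,"rx":0.081,"ry":0.082,"rz":0.081,"hand":-1},{"dx":-4.0,"dy":0.4,"dz":2.3,"rx":0.081,"ry":0.082,"rz":0.081,"hand":-1},{"dx":-4.1,"dy":0.9,"dz":1.9,"rx":0.081,"ry":0.082,"rz":0.081,"hand":-1},{"dx":-4.2,"dy":1.4,"dz":1.5,"rx":0.081,"ry":0.082,"rz":0.081,"hand":-1},{"dx":-4.1,"dy":1.9,"dz":1.0,"rx":0.081,"ry":0.082,"rz":0.081,"hand":-1},{"dx":-4.0,"dy":2.3,"dz":0.5,"rx":0.081,"ry":0.082,"rz":0.081,"hand":-1},{"dx":-3.9,"dy":2.6,"dz":0.0,"rx":0.081,"ry":0.082,"rz":0.081,"hand":-1},{"dx":-3.6,"dy":2.9,"dz":-0.5,"rx":0.081,"ry":0.082,"rz":0.081,"hand":-1},{"dx":
[... 1044 characters left out ...]
d":-1},{"dx":-3.8,"dy":-2.7,"dz":-0.0,"rx":-0.081,"ry":0.081,"rz":-0.079,"hand":-1},{"dx":-3.5,"dy":-3.0,"dz":-0.5,"rx":-0.081,"ry":0.081,"rz":-0.079,"hand":-1},{"dx":-3.2,"dy":-3.2,"dz":-1.1,"rx":-0.081,"ry":0.081,"rz":-0.079,"hand":-1},{"dx":-2.9,"dy":-3.3,"dz":-1.6,"rx":-0.081,"ry":0.081,"rz":-0.079,"hand":-1},{"dx":-2.5,"dy":-3.4,"dz":-2.1,"rx":-0.081,"ry":0.081,"rz":-0.079,"hand":-1},{"dx":-2.0,"dy":-3.4,"dz":-2.5,"rx":-0.081,"ry":0.081,"rz":-0.079,"hand":-1},{"dx":-1.5,"dy":-3.3,"dz":-2.9,"rx":-0.081,"ry":0.081,"rz":-0.079,"hand":-1},{"dx":-1.0,"dy":-3.1,"dz":-3.3,"rx":-0.081,"ry":0.081,"rz":-0.079,"hand":-1},{"dx":-0.5,"dy":-2.9,"dz":-3.6,"rx":-0.081,"ry":0.081,"rz":-0.079,"hand":-1}]
```

View pics/b2.png

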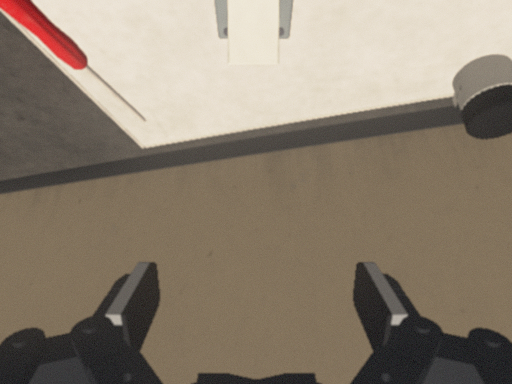

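Run:
```python
from plan import *
rows(np.array([.457,.197,.18]),down(np.radians(172.9)),n=14)
```

```text
rot [-0.683  0.582 -1.609] 1.842 dist 0.4774 tool shift mm [ 324.9 -193.1 -291.6]
14
[{"dx":23.2,"dy":-13.8,"dz":-20.8,"rx":-0.049,"ry":0.042,"rz":-0.115,"hand":-1},{"dx":25.4,"dy":-10.0,"dz":-20.4,"rx":-0.049,"ry":0.042,"rz":-0.115,"hand":-1},{"dx":27.2,"dy":-6.0,"dz":-19.7,"rx":-0.049,"ry":0.042,"rz":-0.115,"hand":-1},{"dx":28.4,"dy":-1.8,"dz":-18.7,"rx":-0.049,"ry":0.042,"rz":-0.115,"hand":-1},{"dx":29.2,"dy":2.4,"dz":-17.5,"rx":-0.049,"ry":0.042,"rz":-0.115,"hand":-1},{"dx":29.3,"dy":6.5,"dz":-16.1,"rx":-0.049,"ry":0.042,"rz":-0.115,"hand":-1},{"dx":29.0,"dy":10.7,"dz":-14.4,"rx":-0.049,"ry":0.042,"rz":-0.115,"hand":-1},{"dx":28.1,"dy":14.6,"dz":-12.6,"rx":-0.049,"ry":0.042,"rz":-0.115,"hand":-1},{"dx":26.7,"dy":18.3,"dz":-10.7,"rx":-0.049,"ry":0.042,"rz":-0.115,"hand":-1},{"dx":24.8,"dy":21.8,"dz":-8.6,"rx":-0.049,"ry":0.042,"rz":-0.115,"hand":-1},{"dx":22.4,"dy":24.8,"dz":-6.5,"rx":-0.049,"ry":0.042,"rz":-0.115,"hand":-1},{"dx":19.6,"dy":27.5,"dz":-4.4,"rx":-0.049,"ry":0.042,"rz":-0.115,"hand":-1},{"dx":16.5,"dy":29.8,"dz":-2.2,"rx":-0.049,"ry":0.042,"rz":-0.115,"hand":-1},{"dx":13.0,"dy":31.5,"dz":-0.1,"rx":-0.049,"ry":0.042,"rz":-0.115,"hand":-1}]
```

```bash
python3 -m inch '[{"dx":23,"dy":-14,"dz":-21,"rx":-0.049,"ry":0.042,"rz":-0.115,"hand":-1},{"dx":25,"dy":-10,"dz":-20,"rx":-0.049,"ry":0.042,"rz":-0.115,"hand":-1},{"dx":27,"dy":-6,"dz":-20,"rx":-0.049,"ry":0.042,"rz":-0.115,"hand":-1},{"dx":28,"dy":-2,"dz":-19,"rx":-0.049,"ry":0.042,"rz":-0.115,"hand":-1},{"dx":29,"dy":2,"dz":-17,"rx":-0.049,"ry":0.042,"rz":-0.115,"hand":-1},{"dx":29,"dy":6.5,"dz":-16,"rx":-0.049,"ry":0.042,"rz":-0.115,"hand":-1},{"dx":29,"dy":11,"dz":-14,"rx":-0.049,"ry":0.042,"rz":-0.115,"hand":-1},{"dx":28,"dy":14.6,"dz":-12,"rx":-0.049,"ry":0.042,"rz":-0.115,"hand":-1},{"dx":27,"dy":18,"dz":-10,"rx":-0.049,"ry":0.042,"rz":-0.115,"hand":-1},{"dx":25,"dy":22,"dz":-8.6,"rx":-0.049,"ry":0.042,"rz":-0.115,"hand":-1}]' && python3 -m inch '[{"dx":22.4,"dy":24.8,"dz":-6.5,"rx":-0.049,"ry":0.042,"rz":-0.115,"hand":-1},{"dx":19.6,"dy":27.5,"dz":-4.4,"rx":-0.049,"ry":0.042,"rz":-0.115,"hand":-1},{"dx":16.5,"dy":29.8,"dz":-2.2,"rx":-0.049,"ry":0.042,"rz":-0.115,"hand":-1},{"dx":13.0,"dy":31.5,"dz":0,"rx":-0.049,"ry":0.042,"rz":-0.115,"hand":-1},{"dx":0,"dy":0,"dz":0,"rx":0,"ry":0,"rz":0,"hand":-1}]'
python3 look.py b3
python3 - <<'E'
from plan import *
from meas import load
p,d,c=load("b3")
for n,z in [("filter_amber",.008),("filter_blue",.008),("vial_b",.045)]:
    for t in bot.trace("wrist",n)[:2]: print(n,t["score"],t["box"],rect(t["region"],z,c))
rows(np.array([.457,.197,.18]),down(np.radians(172.9)))
E
```

```text
clock: 4.35
position: [0.4821, 0.0607, 0.1926]
tool_rot: [-3.006, 0.206, 2.558]
force: [0.2, 0.3, 0.2]
grip_width: 0.0851
clock: 4.85
position: [0.4635, 0.1969, 0.1857]
tool_rot: [3.125, 0.006, 3.009]
force: [-0.3, -0.8, -0.2]
grip_width: 0.0851
4.85 [0.4635 0.1969 0.1857] [3.125 0.006 3.009] q [ 0.1128  0.4941 -0.8298  1.9425  0.4581  0.8871  0.4887] F [-0.2957 -0.7568 -0.2313] w 0.085145462898387
filter_amber 0.9 [225.3, 116.5, 277.3, 199.7] ((454.0144348144531, 198.02134704589844), (49.59304428100586, 79.51078796386719), 80.80583190917969)
filter_amber 0.37 [3.8, 189.1, 96.5, 302.4] ((523.416015625, -30.038894653320312), (102.49982452392578, 154.47274780273438), 67.61109924316406)
vial_b 0.97 [424.9, 134.8, 468.3, 170.0] ((460.7111511230469, 366.1429443359375), (43.63609313964844, 21.658140182495117), 59.3430061340332)
vial_b 0.83 [228.1, 77.5, 255.1, 105.0] ((390.1099548339844, 197.10899353027344), (19.801788330078125, 19.857948303222656), 82.2565689086914)
rot [ 0.011  0.008 -0.014] 0.02 dist 0.0091 tool shift mm [7.  2.3 5.3]
1
[{"dx":7.0,"dy":2.3,"dz":5.3,"rx":0.011,"ry":0.008,"rz":-0.014,"hand":-1}]
```

View pics/b3.png

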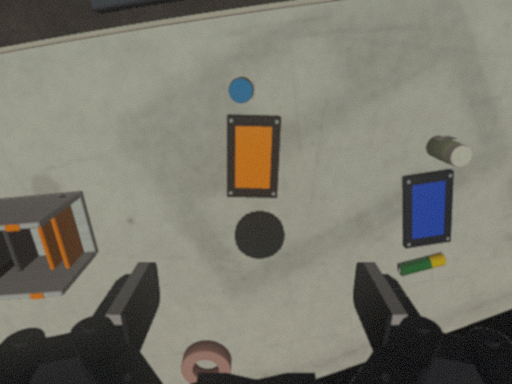

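Run:
```python
from plan import *
rows(np.array([.4545,.198,.04]),down(np.radians(171)),n=5,hand=-.45)
```

```text
rot [0.011 0.008 0.019] 0.023 dist 0.1457 tool shift mm [ 10.8   1.4 145.3]
5
[{"dx":2.2,"dy":0.3,"dz":29.1,"rx":0.002,"ry":0.002,"rz":0.004,"hand":-0.45},{"dx":2.1,"dy":0.3,"dz":29.1,"rx":0.002,"ry":0.002,"rz":0.004,"hand":-0.45},{"dx":2.1,"dy":0.4,"dz":29.1,"rx":0.002,"ry":0.002,"rz":0.004,"hand":-0.45},{"dx":2.0,"dy":0.4,"dz":29.1,"rx":0.002,"ry":0.002,"rz":0.004,"hand":-0.45},{"dx":2.0,"dy":0.5,"dz":29.1,"rx":0.002,"ry":0.002,"rz":0.004,"hand":-0.45}]
```

```bash
python3 -m inch '[{"dx":2.1,"dy":0.3,"dz":29,"rx":0.002,"ry":0.002,"rz":0.004,"hand":-0.45},{"dx":2.1,"dy":0.3,"dz":29,"rx":0.002,"ry":0.002,"rz":0.004,"hand":-0.45},{"dx":2.1,"dy":0.4,"dz":29,"rx":0.002,"ry":0.002,"rz":0.004,"hand":-0.45},{"dx":2,"dy":0.4,"dz":29,"rx":0.002,"ry":0.002,"rz":0.004,"hand":-0.45},{"dx":2,"dy":0.4,"dz":29,"rx":0.002,"ry":0.002,"rz":0.004,"hand":-0.45},{"dx":0,"dy":0,"dz":0,"rx":0,"ry":0,"rz":0,"hand":-0.45}]'
python3 look.py b4
python3 - <<'E'
from plan import *
from meas import load
p,d,c=load("b4")
for t in bot.trace("wrist","filter_amber")[:1]: print(t["score"],t["box"],rect(t["region"],.008,c))
rows(np.array([.4545,.198,.04]),down(np.radians(171)),n=1,hand=-.45)
o=bot.observe();Rt=R.from_euler('xyz',o["tool_rot"]).as_matrix()
r,cc=np.nonzero((d>0)&(d<.25)); P=(bydepth(np.c_[cc,r],d[r,cc],c)-o["position"])@Rt*1000
for sg in (1,-1):
    Q=P[(P[:,1]*sg>25)&(np.abs(P[:,0])<15)&(P[:,2]<15)&(P[:,2]>-40)]; print(sg,len(Q),Q[:,2].max(),np.percentile(Q[:,2],98),np.abs(Q[:,1]).min())
E
```

```text
clock: 5.65
position: [0.4525, 0.198, 0.038]
tool_rot: [-3.141, -0.005, 2.986]
force: [0.3, 0.2, 1.2]
grip_width: 0.0618
5.65 [0.4525 0.198  0.038 ] [-3.1406 -0.0054  2.986 ] q [-0.0641  0.7074 -0.6298  2.046   0.7122  0.6208  0.231 ] F [0.2757 0.1917 1.1759] w 0.06176592156378458
0.92 [206.6, 169.2, 305.7, 301.5] ((453.3381652832031, 197.6113739013672), (50.25287628173828, 81.61557006835938), 81.046142578125)
rot [ 0.001 -0.002  0.002] 0.003 dist 0.0014 tool shift mm [-0.6 -0.9  0.8]
1
[{"dx":-0.6,"dy":-0.9,"dz":0.8,"rx":0.001,"ry":-0.002,"rz":0.002,"hand":-0.45}]
1 2327 -2.6086788558387277 -6.24270792188346 28.73416218683964
-1 2306 -2.625925379723691 -6.085526340910644 32.276393911885606
```

View pics/b4.png

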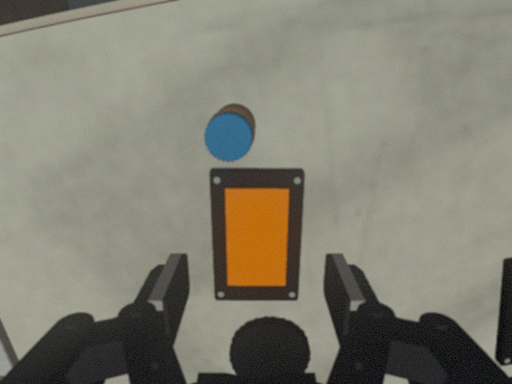

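```bash
python3 -m inch '[{"dx":0,"dy":0,"dz":13,"rx":0,"ry":0,"rz":0,"hand":-0.45},{"dx":0,"dy":0,"dz":13,"rx":0,"ry":0,"rz":0,"hand":-0.45},{"dx":0,"dy":0,"dz":12,"rx":0,"ry":0,"rz":0,"hand":-0.45},{"dx":0,"dy":0,"dz":1,"rx":0,"ry":0,"rz":0,"hand":-0.45}]' 40; python3 -m inch '[{"dx":0,"dy":0,"dz":0,"rx":0,"ry":0,"rz":0,"hand":0},{"dx":0,"dy":0,"dz":0,"rx":0,"ry":0,"rz":0,"hand":0},{"dx":0,"dy":0,"dz":0,"rx":0,"ry":0,"rz":0,"hand":0},{"dx":0,"dy":0,"dz":0,"rx":0,"ry":0,"rz":0,"hand":0}]' 40
```

```text
clock: 6.15
position: [0.4532, 0.199, -0.0002]
tool_rot: [3.141, -0.004, 2.987]
force: [0.4, -0.7, 0.0]
grip_width: 0.0621
clock: 6.55
position: [0.454, 0.1994, 0.0014]
tool_rot: [3.139, -0.002, 2.987]
force: [0.8, 0.2, 0.2]
grip_width: 0.0482
```

```bash
python3 -m inch '[{"dx":0,"dy":0,"dz":0,"rx":0,"ry":0,"rz":0,"hand":0.1},{"dx":0,"dy":0,"dz":-10,"rx":0,"ry":0,"rz":0,"hand":0.1},{"dx":0,"dy":0,"dz":-30,"rx":0,"ry":0,"rz":0,"hand":0.1},{"dx":0,"dy":0,"dz":-30,"rx":0,"ry":0,"rz":0,"hand":0.1},{"dx":0,"dy":0,"dz":-10,"rx":0,"ry":0,"rz":0,"hand":0.1}]' 50; python3 look.py b5
python3 - <<'E'
from plan import *
from meas import load
p,d,c=load("b5")
o=bot.observe();Rt=R.from_euler('xyz',o["tool_rot"]).as_matrix()
t=bot.trace("wrist","filter_amber")[0]; P=(cloud(d,t["region"],c)-o["position"])@Rt*1000
print(t["score"],t["box"],np.median(P[:,2]),P[:,0].min(),P[:,0].max(),P[:,1].min(),P[:,1].max())
A=np.c_[P[:,:2],np.ones(len(P))]; print(np.linalg.lstsq(A,P[:,2],rcond=None)[0])
rows(np.array([.50,-.05,.21]),RPLACE)
E
```

```text
clock: 7.05
position: [0.4547, 0.1996, 0.084]
tool_rot: [3.138, 0.0, 2.987]
force: [0.3, 0.9, -1.3]
grip_width: 0.048
7.05 [0.4547 0.1996 0.084 ] [3.1382 0.     2.987 ] q [-0.0106  0.6356 -0.7014  2.0264  0.6306  0.7021  0.3011] F [ 0.349  0.95  -1.3  ] w 0.04800175060002186
0.74 [192.9, 189.8, 314.3, 344.2] -6.3423684464608385 -125.12335687112247 40.119986883032155 -42.26381083301244 40.68645068962236
[-0.0385  0.0141 -5.7507]
rot [ 0.664 -0.587  1.597] 1.827 dist 0.2835 tool shift mm [ -83.2 -238.8 -128.1]
13
[{"dx":-6.4,"dy":-18.4,"dz":-9.9,"rx":0.051,"ry":-0.045,"rz":0.123,"hand":-1},{"dx":-9.0,"dy":-17.9,"dz":-8.6,"rx":0.051,"ry":-0.045,"rz":0.123,"hand":-1},{"dx":-11.6,"dy":-17.0,"dz":-7.2,"rx":0.051,"ry":-0.045,"rz":0.123,"hand":-1},{"dx":-13.9,"dy":-15.8,"dz":-5.8,"rx":0.051,"ry":-0.045,"rz":0.123,"hand":-1},{"dx":-15.9,"dy":-14.2,"dz":-4.4,"rx":0.051,"ry":-0.045,"rz":0.123,"hand":-1},{"dx":-17.7,"dy":-12.3,"dz":-2.9,"rx":0.051,"ry":-0.045,"rz":0.123,"hand":-1},{"dx":-19.2,"dy":-10.2,"dz":-1.5,"rx":0.051,"ry":-0.045,"rz":0.123,"hand":-1},{"dx":-20.4,"dy":-7.8,"dz":-0.2,"rx":0.051,"ry":-0.045,"rz":0.123,"hand":-1},{"dx":-21.1,"dy":-5.2,"dz":1.1,"rx":0.051,"ry":-0.045,"rz":0.123,"hand":-1},{"dx":-21.5,"dy":-2.5,"dz":2.3,"rx":0.051,"ry":-0.045,"rz":0.123,"hand":-1},{"dx":-21.6,"dy":0.3,"dz":3.3,"rx":0.051,"ry":-0.045,"rz":0.123,"hand":-1},{"dx":-21.2,"dy":3.1,"dz":4.2,"rx":0.051,"ry":-0.045,"rz":0.123,"hand":-1},{"dx":-20.4,"dy":5.9,"dz":4.9,"rx":0.051,"ry":-0.045,"rz":0.123,"hand":-1}]
```

View pics/b5.png

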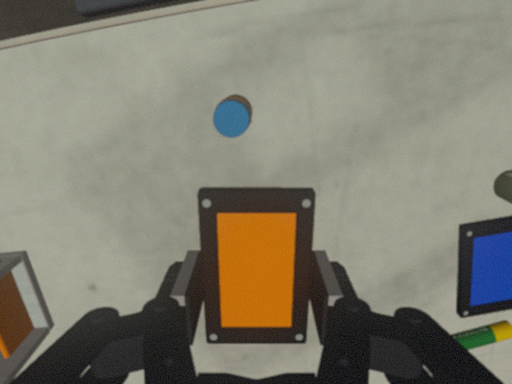

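Run:
```python
from plan import *
sl=s*ux+s*Z; n=-s*ux+s*Z
print(CORNER, CORNER+.044*sl, CORNER+.044*sl+.05*n)
p0=np.array(bot.observe()["position"])
rows(np.array([.50,-.05,.24]),RPLACE,hand=.1)
rows(CORNER+.044*sl+.05*n,RPLACE,p0=np.array([.50,-.05,.24]),R0=RPLACE,hand=.1)
```

```text
[ 0.53499093 -0.25266846  0.035     ] [ 0.52641511 -0.2825759   0.0661127 ] [ 0.53616036 -0.24859017  0.10146804]
rot [ 0.664 -0.587  1.597] 1.827 dist 0.2982 tool shift mm [ -83.2 -238.7 -158.1]
13
[{"dx":-6.4,"dy":-18.4,"dz":-12.2,"rx":0.051,"ry":-0.045,"rz":0.123,"hand":0.1},{"dx":-9.2,"dy":-18.0,"dz":-10.9,"rx":0.051,"ry":-0.045,"rz":0.123,"hand":0.1},{"dx":-11.8,"dy":-17.2,"dz":-9.5,"rx":0.051,"ry":-0.045,"rz":0.123,"hand":0.1},{"dx":-14.2,"dy":-16.1,"dz":-8.1,"rx":0.051,"ry":-0.045,"rz":0.123,"hand":0.1},{"dx":-16.5,"dy":-14.6,"dz":-6.6,"rx":0.051,"ry":-0.045,"rz":0.123,"hand":0.1},{"dx":-18.4,"dy":-12.7,"dz":-5.1,"rx":0.051,"ry":-0.045,"rz":0.123,"hand":0.1},{"dx":-20.0,"dy":-10.6,"dz":-3.6,"rx":0.051,"ry":-0.045,"rz":0.123,"hand":0.1},{"dx":-21.3,"dy":-8.2,"dz":-2.2,"rx":0.051,"ry":-0.045,"rz":0.123,"hand":0.1},{"dx":-22.2,"dy":-5.6,"dz":-0.9,"rx":0.051,"ry":-0.045,"rz":0.123,"hand":0.1},{"dx":-22.8,"dy":-2.8,"dz":0.3,"rx":0.051,"ry":-0.045,"rz":0.123,"hand":0.1},{"dx":-22.9,"dy":0.0,"dz":1.5,"rx":0.051,"ry":-0.045,"rz":0.123,"hand":0.1},{"dx":-22.6,"dy":2.9,"dz":2.4,"rx":0.051,"ry":-0.045,"rz":0.123,"hand":0.1},{"dx":-22.0,"dy":5.8,"dz":3.2,"rx":0.051,"ry":-0.045,"rz":0.123,"hand":0.1}]
rot [0. 0. 0.] 0.0 dist 0.2448 tool shift mm [-30.   89.5 225.9]
6
[{"dx":-5.0,"dy":14.9,"dz":37.6,"rx":0.0,"ry":0.0,"rz":0.0,"hand":0.1},{"dx":-5.0,"dy":14.9,"dz":37.6,"rx":0.0,"ry":0.0,"rz":0.0,"hand":0.1},{"dx":-5.0,"dy":14.9,"dz":37.6,"rx":0.0,"ry":0.0,"rz":0.0,"hand":0.1},{"dx":-5.0,"dy":14.9,"dz":37.6,"rx":0.0,"ry":0.0,"rz":0.0,"hand":0.1},{"dx":-5.0,"dy":14.9,"dz":37.6,"rx":0.0,"ry":0.0,"rz":0.0,"hand":0.1},{"dx":-5.0,"dy":14.9,"dz":37.6,"rx":0.0,"ry":0.0,"rz":0.0,"hand":0.1}]
```

```bash
python3 -m inch '[{"dx":-6,"dy":-18,"dz":-20,"rx":0.051,"ry":-0.045,"rz":0.123,"hand":0.1},{"dx":-9,"dy":-18,"dz":-18,"rx":0.051,"ry":-0.045,"rz":0.123,"hand":0.1},{"dx":-12,"dy":-17,"dz":-16,"rx":0.051,"ry":-0.045,"rz":0.123,"hand":0.1},{"dx":-14,"dy":-16,"dz":-8,"rx":0.051,"ry":-0.045,"rz":0.123,"hand":0.1},{"dx":-16.5,"dy":-14.6,"dz":-5,"rx":0.051,"ry":-0.045,"rz":0.123,"hand":0.1},{"dx":-18.4,"dy":-12.7,"dz":-3,"rx":0.051,"ry":-0.045,"rz":0.123,"hand":0.1},{"dx":-20,"dy":-10.6,"dz":-1,"rx":0.051,"ry":-0.045,"rz":0.123,"hand":0.1},{"dx":-21.3,"dy":-8.2,"dz":0,"rx":0.051,"ry":-0.045,"rz":0.123,"hand":0.1},{"dx":-22.2,"dy":-5.6,"dz":0,"rx":0.051,"ry":-0.045,"rz":0.123,"hand":0.1},{"dx":-22.8,"dy":-2.8,"dz":0,"rx":0.051,"ry":-0.045,"rz":0.123,"hand":0.1}]' && python3 -m inch '[{"dx":-22.9,"dy":0,"dz":1.5,"rx":0.051,"ry":-0.045,"rz":0.123,"hand":0.1},{"dx":-22.6,"dy":2.9,"dz":2.4,"rx":0.051,"ry":-0.045,"rz":0.123,"hand":0.1},{"dx":-22,"dy":5.8,"dz":3.2,"rx":0.051,"ry":-0.045,"rz":0.123,"hand":0.1},{"dx":0,"dy":0,"dz":0,"rx":0,"ry":0,"rz":0,"hand":0.1}]'
python3 - <<'E'
from plan import *
sl=s*ux+s*Z; n=-s*ux+s*Z
rows(CORNER+.044*sl+.05*n,RPLACE,hand=.1)
E
```

```text
clock: 8.15
position: [0.4886, 0.0053, 0.2147]
tool_rot: [-2.987, 0.621, 1.757]
force: [-0.7, 1.1, -0.9]
grip_width: 0.0477
clock: 8.55
position: [0.4998, -0.0536, 0.251]
tool_rot: [3.141, 0.788, 1.284]
force: [-0.4, 0.2, -0.6]
grip_width: 0.048
rot [-0.005  0.003 -0.005] 0.008 dist 0.2484 tool shift mm [-18.6  89.9 230.8]
6
[{"dx":-3.1,"dy":15.0,"dz":38.5,"rx":-0.001,"ry":0.001,"rz":-0.001,"hand":0.1},{"dx":-3.1,"dy":14.9,"dz":38.5,"rx":-0.001,"ry":0.001,"rz":-0.001,"hand":0.1},{"dx":-3.2,"dy":14.9,"dz":38.5,"rx":-0.001,"ry":0.001,"rz":-0.001,"hand":0.1},{"dx":-3.2,"dy":14.9,"dz":38.5,"rx":-0.001,"ry":0.001,"rz":-0.001,"hand":0.1},{"dx":-3.2,"dy":14.8,"dz":38.5,"rx":-0.001,"ry":0.001,"rz":-0.001,"hand":0.1},{"dx":-3.3,"dy":14.8,"dz":38.5,"rx":-0.001,"ry":0.001,"rz":-0.001,"hand":0.1}]
```

```bash
python3 -m inch '[{"dx":-3.2,"dy":15,"dz":38.5,"rx":-0.001,"ry":0.001,"rz":-0.001,"hand":0.1},{"dx":-3.2,"dy":15,"dz":38.5,"rx":-0.001,"ry":0.001,"rz":-0.001,"hand":0.1},{"dx":-3.2,"dy":15,"dz":38.5,"rx":-0.001,"ry":0.001,"rz":-0.001,"hand":0.1},{"dx":-3.2,"dy":15,"dz":38.5,"rx":-0.001,"ry":0.001,"rz":-0.001,"hand":0.1},{"dx":-3.2,"dy":15,"dz":38.5,"rx":-0.001,"ry":0.001,"rz":-0.001,"hand":0.1},{"dx":-3.2,"dy":15,"dz":38.5,"rx":0,"ry":0,"rz":0,"hand":0.1},{"dx":0,"dy":0,"dz":0,"rx":0,"ry":0,"rz":0,"hand":0.1}]';  python3 look.py b6
python3 - <<'E'
from plan import *
sl=s*ux+s*Z; n=-s*ux+s*Z
rows(CORNER+.044*sl+.05*n,RPLACE,hand=.1)
rows(CORNER+.044*sl+.0*n,RPLACE,hand=.1)
E
```

```text
clock: 9.25
position: [0.5349, -0.2498, 0.0975]
tool_rot: [-3.131, 0.783, 1.302]
force: [-1.1, 0.6, -0.2]
grip_width: 0.048
9.25 [ 0.5349 -0.2498  0.0975] [-3.1314  0.7827  1.3024] q [-0.055   0.7986  0.0039  1.8001  0.865   1.0601 -0.9659] F [-1.1336  0.5838 -0.1904] w 0.04795085519336676
rot [-0.001 -0.004  0.008] 0.009 dist 0.0032 tool shift mm [-2.8  0.8 -1.3]
1
[{"dx":-2.8,"dy":0.8,"dz":-1.3,"rx":-0.001,"ry":-0.004,"rz":0.008,"hand":0.1}]
rot [-0.001 -0.004  0.008] 0.009 dist 0.0488 tool shift mm [-3.   0.9 48.7]
2
[{"dx":-1.5,"dy":0.4,"dz":24.3,"rx":-0.0,"ry":-0.002,"rz":0.004,"hand":0.1},{"dx":-1.5,"dy":0.4,"dz":24.3,"rx":-0.0,"ry":-0.002,"rz":0.004,"hand":0.1}]
```

View pics/b6.png

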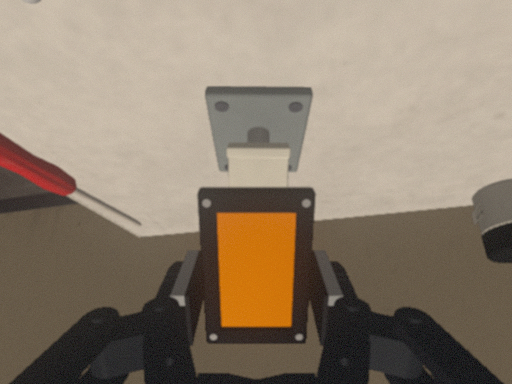

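```bash
python3 -m inch '[{"dx":-1.5,"dy":0.4,"dz":20,"rx":0,"ry":-0.002,"rz":0.004,"hand":0.1},{"dx":-1.5,"dy":0.4,"dz":15,"rx":0,"ry":-0.002,"rz":0.004,"hand":0.1},{"dx":0,"dy":0,"dz":8,"rx":0,"ry":0,"rz":0,"hand":0.1},{"dx":0,"dy":0,"dz":0,"rx":0,"ry":0,"rz":0,"hand":0.1}]';  python3 look.py b7
python3 - <<'E'
from plan import *
sl=s*ux+s*Z; n=-s*ux+s*Z
rows(CORNER+.044*sl+.0*n,RPLACE,hand=.1)
E
```

```text
clock: 9.7
position: [0.5287, -0.2774, 0.0717]
tool_rot: [3.139, 0.784, 1.29]
force: [-0.5, 0.5, -0.2]
grip_width: 0.048
9.7 [ 0.5287 -0.2774  0.0717] [3.1387 0.7841 1.29  ] q [-0.026   0.8382  0.0269  1.8161  0.9125  0.995  -1.001 ] F [-0.4587  0.4602 -0.1602] w 0.04796264744594248
rot [ 0.003 -0.002 -0.001] 0.003 dist 0.0087 tool shift mm [-0.2 -1.1  8.7]
1
[{"dx":-0.2,"dy":-1.1,"dz":8.7,"rx":0.003,"ry":-0.002,"rz":-0.001,"hand":0.1}]
```

View pics/b7.png

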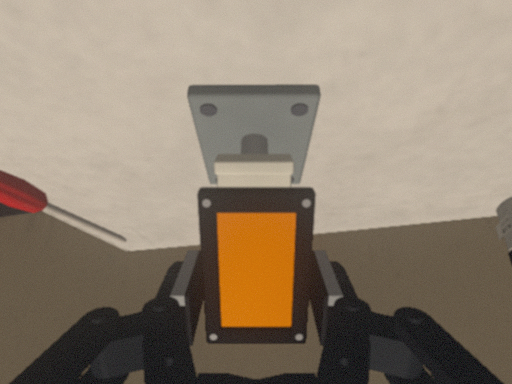

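```bash
python3 -m inch '[{"dx":0,"dy":0,"dz":5,"rx":0,"ry":0,"rz":0,"hand":0.1},{"dx":0,"dy":0,"dz":2.5,"rx":0,"ry":0,"rz":0,"hand":0.1},{"dx":0,"dy":0,"dz":0,"rx":0,"ry":0,"rz":0,"hand":0.1}]'; python3 -m inch '[{"dx":0,"dy":0,"dz":1,"rx":0,"ry":0,"rz":0,"hand":0.1},{"dx":0,"dy":0,"dz":0,"rx":0,"ry":0,"rz":0,"hand":0.1}]'
```

```text
clock: 10.05
position: [0.5281, -0.2819, 0.0671]
tool_rot: [3.136, 0.783, 1.289]
force: [-0.4, 2.3, 1.8]
grip_width: 0.0475
clock: 10.25
position: [0.5282, -0.282, 0.067]
tool_rot: [3.136, 0.783, 1.289]
force: [-3.1, 12.2, 16.1]
grip_width: 0.0475
```

```bash
python3 -m inch '[{"dx":1.5,"dy":0,"dz":-0.8,"rx":0,"ry":0,"rz":0,"hand":0.1},{"dx":1.5,"dy":0,"dz":0,"rx":0,"ry":0,"rz":0,"hand":0.1},{"dx":0,"dy":0,"dz":0,"rx":0,"ry":0,"rz":0,"hand":0.1}]'; python3 -m inch '[{"dx":1,"dy":0,"dz":0,"rx":0,"ry":0,"rz":0,"hand":0.1},{"dx":0.5,"dy":0,"dz":0,"rx":0,"ry":0,"rz":0,"hand":0.1}]';python3 look.py b8
```

```text
clock: 10.55
position: [0.5288, -0.2803, 0.0653]
tool_rot: [3.136, 0.784, 1.288]
force: [-0.2, 3.6, 9.7]
grip_width: 0.0476
clock: 10.75
position: [0.5292, -0.2795, 0.0645]
tool_rot: [3.135, 0.785, 1.288]
force: [-0.2, 2.4, 12.7]
grip_width: 0.0477
10.75 [ 0.5292 -0.2795  0.0645] [3.1352 0.7846 1.2879] q [-0.0249  0.8511  0.0299  1.8153  0.9211  0.9843 -1.0127] F [-0.2018  2.4364 12.7326] w 0.04765770931906676
```

View pics/b8.png

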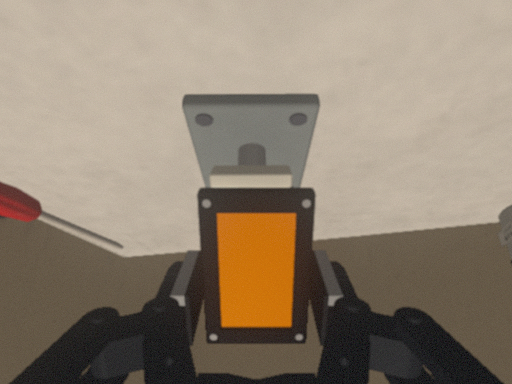

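Run:
```python
from plan import *
from meas import load
sl=s*ux+s*Z; n=-s*ux+s*Z
P=np.array(bot.observe()["position"])
for v in (sl,n,uy): print((P-CORNER)@v)
p,d,c=load("b8")
for q in [(251,160),(251,172),(251,182),(230,195),(257,200),(257,270)]:
    X=bydepth([q],[d[q[1],q[0]]],c)[0]-CORNER; print(q,d[q[1],q[0]],X@sl*1000,X@uy*1000,X@n*1000)
```

```text
0.040137288622043826
0.0014625874732101737
0.0018380356482683596
(251, 160) 0.16711074 -4.122817637754048 -1.2770015357110043 -19.238135539809793
(251, 172) 0.14100157 -5.541280543873334 -0.9918564681270629 7.882268701183859
(251, 182) 0.14252204 -1.2351070436902665 -1.0297150221198306 7.753814320423308
(230, 195) 0.14475961 4.538113589675901 -9.886417421138068 7.348802850114163
(257, 200) 0.14421532 6.376723475952668 1.4185558011569175 8.584545124648491
(257, 270) 0.15786634 41.37287204926512 1.3329558005247957 6.172702540797452
```

```bash
python3 -m inch '[{"dx":1,"dy":0,"dz":0,"rx":0,"ry":0,"rz":0,"hand":0.1},{"dx":0,"dy":0,"dz":0,"rx":0,"ry":0,"rz":0,"hand":0.1}]'
```

```text
clock: 11.0
position: [0.5294, -0.2788, 0.0637]
tool_rot: [3.135, 0.784, 1.288]
force: [0.2, 3.2, 11.5]
grip_width: 0.0474
```

```bash
python3 -m inch '[{"dx":1,"dy":0,"dz":0,"rx":0,"ry":0,"rz":0,"hand":0.1},{"dx":1,"dy":0,"dz":0,"rx":0,"ry":0,"rz":0,"hand":0.1}]'; python3 look.py b9
```

```text
clock: 11.2
position: [0.5297, -0.2781, 0.0629]
tool_rot: [3.135, 0.786, 1.287]
force: [-0.0, 0.7, 21.9]
grip_width: 0.0481
11.2 [ 0.5297 -0.2781  0.0629] [3.1348 0.7858 1.2872] q [-0.0276  0.8548  0.0296  1.8137  0.9209  0.9853 -1.0167] F [-0.0382  0.7011 21.8988] w 0.04812116291967802
```

View pics/b9.png

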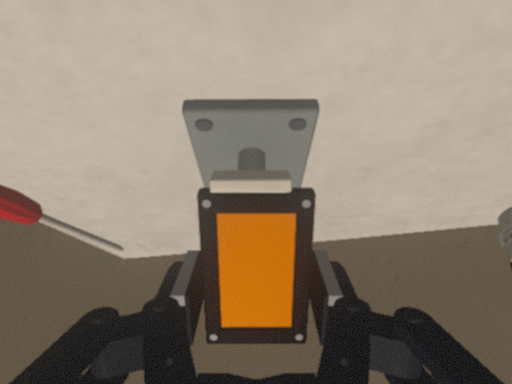

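```bash
python3 -m inch '[{"dx":0,"dy":0,"dz":0,"rx":0,"ry":0,"rz":0,"hand":-0.4},{"dx":0,"dy":0,"dz":0,"rx":0,"ry":0,"rz":0,"hand":-0.5},{"dx":0,"dy":0,"dz":0,"rx":0,"ry":0,"rz":0,"hand":-0.5},{"dx":0,"dy":0,"dz":-10,"rx":0,"ry":0,"rz":0,"hand":-0.5},{"dx":0,"dy":0,"dz":-30,"rx":0,"ry":0,"rz":0,"hand":-0.5},{"dx":0,"dy":0,"dz":-40,"rx":0,"ry":0,"rz":0,"hand":-0.5},{"dx":0,"dy":0,"dz":-30,"rx":0,"ry":0,"rz":0,"hand":-0.5}]'; python3 look.py b10
python3 - <<'E'
from plan import *
from meas import load
sl=s*ux+s*Z; n=-s*ux+s*Z
p,d,c=load("b10")
t=bot.trace("wrist","filter_amber")[0];r,cc=np.nonzero(t["region"])
sp=slopes(np.c_[cc,r],c); D3=np.c_[sp,np.ones(len(sp))]@rot(c).T; o=np.array(c["origin"])
k=((CORNER+.008*n-o)@n)/(D3@n); X=o+D3*k[:,None]-CORNER
print(t["score"],t["box"],cv2.minAreaRect(np.c_[X@sl,X@uy].astype(np.float32)*1000))
P=cloud(d,cv2.erode(t["region"].astype(np.uint8),np.ones((5,5)))>0,c)-CORNER; U=np.c_[P@sl,P@uy,P@n]*1000
print(np.median(U,0),np.linalg.lstsq(np.c_[U[:,:2],np.ones(len(U))],U[:,2],rcond=None)[0])
E
```

```text
clock: 11.95
position: [0.5511, -0.2003, 0.141]
tool_rot: [3.136, 0.782, 1.29]
force: [0.4, -0.2, 0.5]
grip_width: 0.064
11.95 [ 0.5511 -0.2003  0.141 ] [3.1364 0.7824 1.2895] q [-0.115   0.7434 -0.0259  1.7537  0.7981  1.1706 -0.9413] F [ 0.4041 -0.2274  0.5426] w 0.0640433090498106
0.73 [222.2, 146.1, 292.5, 243.8] ((39.47358322143555, 1.5059852600097656), (49.78776550292969, 80.98912811279297), 89.10570526123047)
[37.454   1.2578  7.0944] [-0.0058  0.0015  7.3865]
```

View pics/b10.png

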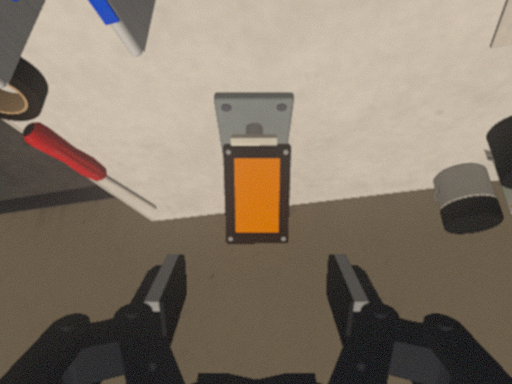

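Run:
```python
from plan import *
sl=s*ux+s*Z; n=-s*ux+s*Z
T=CORNER+.16*sl+.0035*n+.0015*uy+.05*Z; print(T)
rows(T,RB(1),hand=-.3)
```

```text
[ 0.50593019 -0.35945726  0.20061196]
rot [1.212 1.2   1.216] 2.095 dist 0.1774 tool shift mm [-160.3   -1.2   75.9]
15
[{"dx":-10.7,"dy":-0.1,"dz":5.1,"rx":0.081,"ry":0.08,"rz":0.081,"hand":-0.3},{"dx":-11.0,"dy":1.2,"dz":4.1,"rx":0.081,"ry":0.08,"rz":0.081,"hand":-0.3},{"dx":-11.2,"dy":2.4,"dz":3.1,"rx":0.081,"ry":0.08,"rz":0.081,"hand":-0.3},{"dx":-11.1,"dy":3.5,"dz":2.0,"rx":0.081,"ry":0.08,"rz":0.081,"hand":-0.3},{"dx":-10.9,"dy":4.5,"dz":0.8,"rx":0.081,"ry":0.08,"rz":0.081,"hand":-0.3},{"dx":-10.5,"dy":5.4,"dz":-0.5,"rx":0.081,"ry":0.08,"rz":0.081,"hand":-0.3},{"dx":-10.0,"dy":6.1,"dz":-1.8,"rx":0.081,"ry":0.08,"rz":0.081,"hand":-0.3},{"dx":-9.3,"dy":6.7,"dz":-3.1,"rx":0.081,"ry":0.08,"rz":0.081,"hand":-0.3},{"dx":-8.4,"dy":7.1,"dz":-4.3,"rx":0.081,"ry":0.08,"rz":0.081,"hand":-0.3},{"dx":-7.4,"dy":7.4,"dz":-5.5,"rx":0.081,"ry":0.08,"rz":0.081,"hand":-0.3},{"dx":-6.3,"dy":7.4,"dz":-6.7,"rx":0.081,"ry":0.08,"rz":0.081,"hand":-0.3},{"dx":-5.1,"dy":7.3,"dz":-7.7,"rx":0.081,"ry":0.08,"rz":0.081,"hand":-0.3},{"dx":-3.9,"dy":7.0,"dz":-8.7,"rx":0.081,"ry":0.08,"rz":0.081,"hand":-0.3},{"dx":-2.6,"dy":6.5,"dz":-9.5,"rx":0.081,"ry":0.08,"rz":0.081,"hand":-0.3},{"dx":-1.3,"dy":5.9,"dz":-10.2,"rx":0.081,"ry":0.08,"rz":0.081,"hand":-0.3}]
```

```bash
python3 -m inch '[{"dx":-25,"dy":0,"dz":-25,"rx":0,"ry":0,"rz":0,"hand":-0.3},{"dx":-11,"dy":0,"dz":5,"rx":0.081,"ry":0.08,"rz":0.081,"hand":-0.3},{"dx":-11,"dy":1,"dz":4,"rx":0.081,"ry":0.08,"rz":0.081,"hand":-0.3},{"dx":-11,"dy":2.4,"dz":3,"rx":0.081,"ry":0.08,"rz":0.081,"hand":-0.3},{"dx":-11,"dy":3.5,"dz":2,"rx":0.081,"ry":0.08,"rz":0.081,"hand":-0.3},{"dx":-11,"dy":4.5,"dz":1,"rx":0.081,"ry":0.08,"rz":0.081,"hand":-0.3},{"dx":-10.5,"dy":5.4,"dz":0,"rx":0.081,"ry":0.08,"rz":0.081,"hand":-0.3},{"dx":-10,"dy":6,"dz":-2,"rx":0.081,"ry":0.08,"rz":0.081,"hand":-0.3},{"dx":-9,"dy":6.7,"dz":-3,"rx":0.081,"ry":0.08,"rz":0.081,"hand":-0.3},{"dx":-8,"dy":7,"dz":-4,"rx":0.081,"ry":0.08,"rz":0.081,"hand":-0.3}]' && python3 -m inch '[{"dx":-7,"dy":7,"dz":-5.5,"rx":0.081,"ry":0.08,"rz":0.081,"hand":-0.3},{"dx":-6,"dy":7,"dz":-7,"rx":0.081,"ry":0.08,"rz":0.081,"hand":-0.3},{"dx":-5,"dy":7,"dz":-8,"rx":0.081,"ry":0.08,"rz":0.081,"hand":-0.3},{"dx":-4,"dy":7,"dz":-9,"rx":0.081,"ry":0.08,"rz":0.081,"hand":-0.3},{"dx":-2.6,"dy":6.5,"dz":-9.5,"rx":0.081,"ry":0.08,"rz":0.081,"hand":-0.3},{"dx":-1,"dy":6,"dz":-10,"rx":0.081,"ry":0.08,"rz":0.081,"hand":-0.3},{"dx":0,"dy":0,"dz":0,"rx":0,"ry":0,"rz":0,"hand":-0.3}]'; python3 look.py b11;python3 - <<'E'
from plan import *
sl=s*ux+s*Z; n=-s*ux+s*Z
T=CORNER+.13*sl+.0035*n+.0015*uy
rows(T,RB(1),hand=0)
E
```

```text
clock: 13.05
position: [0.522, -0.2989, 0.2101]
tool_rot: [-2.805, 0.156, 0.374]
force: [0.1, -0.5, -0.2]
grip_width: 0.0555
clock: 13.75
position: [0.5007, -0.3654, 0.2327]
tool_rot: [-2.356, 0.01, -0.294]
force: [-1.2, 0.0, -0.8]
grip_width: 0.0556
13.75 [ 0.5007 -0.3654  0.2327] [-2.3561  0.0095 -0.2937] q [ 0.9075  0.7901 -0.098   1.3512 -0.5858  1.4824 -0.8455] F [-1.1802  0.0444 -0.8147] w 0.05562531977803417
rot [ 0.001 -0.    -0.011] 0.011 dist 0.1072 tool shift mm [ 3.1 54.8 92. ]
3
[{"dx":1.0,"dy":18.3,"dz":30.7,"rx":0.0,"ry":-0.0,"rz":-0.004,"hand":0},{"dx":1.0,"dy":18.3,"dz":30.7,"rx":0.0,"ry":-0.0,"rz":-0.004,"hand":0},{"dx":0.9,"dy":18.3,"dz":30.7,"rx":0.0,"ry":-0.0,"rz":-0.004,"hand":0}]
```

View pics/b11.png

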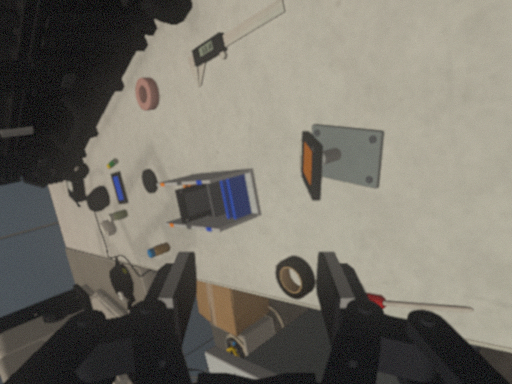

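```bash
python3 -m inch '[{"dx":1,"dy":18,"dz":23,"rx":0,"ry":0,"rz":-0.004,"hand":0.2},{"dx":1,"dy":18,"dz":23,"rx":0,"ry":0,"rz":-0.004,"hand":0.2},{"dx":1,"dy":18,"dz":23,"rx":0,"ry":0,"rz":-0.004,"hand":0.2},{"dx":0,"dy":0,"dz":0,"rx":0,"ry":0,"rz":0,"hand":0.2},{"dx":0,"dy":0,"dz":0,"rx":0,"ry":0,"rz":0,"hand":0.2}]'; python3 look.py b12;python3 - <<'E'
from plan import *
sl=s*ux+s*Z; n=-s*ux+s*Z
T=CORNER+.056*sl+.0035*n+.0015*uy
rows(T,RB(1),hand=0.2)
print(proj(np.array([CORNER+.08*sl+a*n+(b+.0015)*uy for a in (0,.008) for b in (-.025,.025)]),bot.get_calibration("wrist")))
E
```

```text
clock: 14.3
position: [0.5102, -0.3518, 0.1481]
tool_rot: [-2.358, -0.003, -0.273]
force: [0.7, 0.1, 1.0]
grip_width: 0.0341
14.3 [ 0.5102 -0.3518  0.1481] [-2.3577 -0.003  -0.2727] q [ 0.8932  0.882  -0.1137  1.4021 -0.5854  1.3522 -0.7634] F [0.7336 0.089  1.0487] w 0.03413931590793005
rot [0.002 0.001 0.007] 0.008 dist 0.0972 tool shift mm [-2.2  4.2 97.1]
3
[{"dx":-0.7,"dy":1.4,"dz":32.4,"rx":0.001,"ry":0.0,"rz":0.002,"hand":0.2},{"dx":-0.7,"dy":1.4,"dz":32.3,"rx":0.001,"ry":0.0,"rz":0.002,"hand":0.2},{"dx":-0.8,"dy":1.4,"dz":32.3,"rx":0.001,"ry":0.0,"rz":0.002,"hand":0.2}]
[[267.20595162 242.91970866]
 [268.58534742 173.84483672]
 [255.746178   242.8552364 ]
 [256.28287076 173.76218453]]
```

View pics/b12.png

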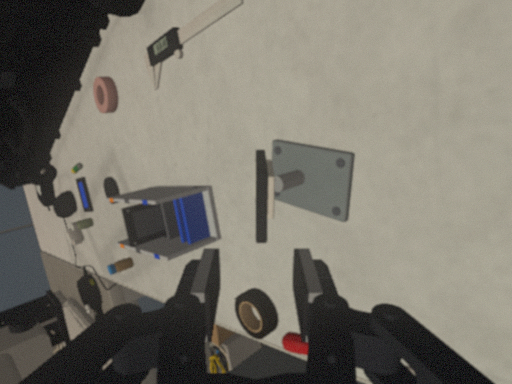

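```bash
python3 -m inch '[{"dx":-0.7,"dy":1.4,"dz":25,"rx":0,"ry":0,"rz":0.002,"hand":0.2},{"dx":-0.7,"dy":1.4,"dz":25,"rx":0,"ry":0,"rz":0.002,"hand":0.2},{"dx":-0.8,"dy":1.4,"dz":15,"rx":0,"ry":0,"rz":0.002,"hand":0.2},{"dx":0,"dy":0,"dz":0,"rx":0,"ry":0,"rz":0,"hand":0.2}]'; python3 look.py b13;python3 - <<'E'
from plan import *
sl=s*ux+s*Z; n=-s*ux+s*Z
T=CORNER+.056*sl+.0035*n+.0015*uy
rows(T,RB(1),hand=0.2)
E
```

```text
clock: 14.75
position: [0.5197, -0.3092, 0.0985]
tool_rot: [-2.357, 0.002, -0.277]
force: [-0.9, -1.3, 0.2]
grip_width: 0.0344
14.75 [ 0.5197 -0.3092  0.0985] [-2.3569  0.0017 -0.2769] q [ 0.8588  0.9127 -0.1358  1.4957 -0.613   1.2218 -0.7345] F [-0.8547 -1.276   0.1884] w 0.03436176792027074
rot [0.002 0.002 0.   ] 0.002 dist 0.0317 tool shift mm [ 0.3 -0.5 31.7]
1
[{"dx":0.3,"dy":-0.5,"dz":31.7,"rx":0.002,"ry":0.002,"rz":0.0,"hand":0.2}]
```

View pics/b13.png

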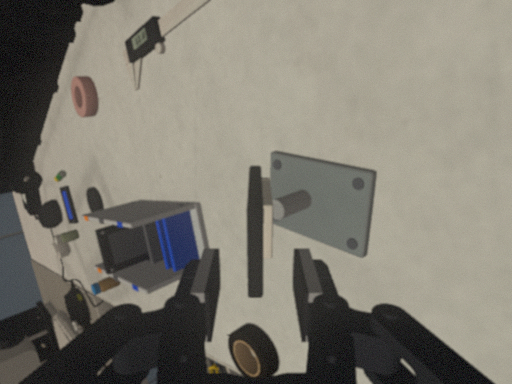

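```bash
python3 -m inch '[{"dx":0,"dy":0,"dz":16,"rx":0,"ry":0,"rz":0,"hand":0.2},{"dx":0,"dy":0,"dz":15,"rx":0,"ry":0,"rz":0,"hand":0.2},{"dx":0,"dy":0,"dz":0,"rx":0,"ry":0,"rz":0,"hand":0.4},{"dx":0,"dy":0,"dz":0,"rx":0,"ry":0,"rz":0,"hand":0.6},{"dx":0,"dy":0,"dz":0,"rx":0,"ry":0,"rz":0,"hand":0.95},{"dx":0,"dy":0,"dz":0,"rx":0,"ry":0,"rz":0,"hand":0.95},{"dx":0,"dy":0,"dz":0,"rx":0,"ry":0,"rz":0,"hand":0.95}]' 60; python3 look.py b14
```

```text
clock: 15.5
position: [0.5259, -0.2895, 0.078]
tool_rot: [-2.357, -0.0, -0.278]
force: [-1.1, 2.0, 9.7]
grip_width: 0.0068
15.5 [ 0.5259 -0.2895  0.078 ] [-2.3565 -0.     -0.2784] q [ 0.842   0.929  -0.1485  1.5304 -0.6293  1.1641 -0.7212] F [-1.1033  2.0124  9.674 ] w 0.006778742075626437
```

View pics/b14.png

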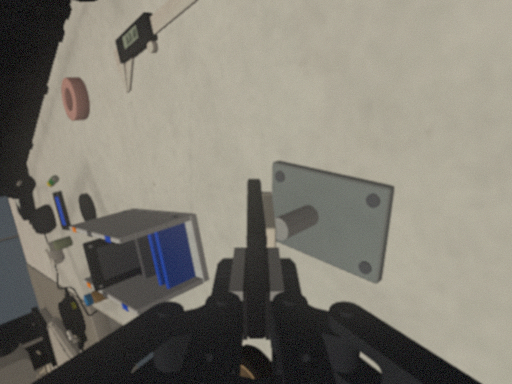

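Run:
```python
from plan import *
sl=s*ux+s*Z; n=-s*ux+s*Z
P=np.array(bot.observe()["position"])-CORNER
print(P@sl,P@uy,P@n)
p1=P+CORNER+.09*Z
rows(np.array([.499,-.002,.19]),down(np.radians(-2.6)),hand=0.95,p0=p1)
```

```text
0.05726827239050915 0.0014151297730739787 0.0036153880895160883
rot [-0.781 -0.092 -0.221] 0.817 dist 0.2896 tool shift mm [-104.9 -205.8  174.7]
7
[{"dx":-15.0,"dy":-29.4,"dz":25.0,"rx":-0.112,"ry":-0.013,"rz":-0.032,"hand":0.95},{"dx":-13.7,"dy":-32.5,"dz":21.7,"rx":-0.112,"ry":-0.013,"rz":-0.032,"hand":0.95},{"dx":-12.4,"dy":-35.1,"dz":18.1,"rx":-0.112,"ry":-0.013,"rz":-0.032,"hand":0.95},{"dx":-11.0,"dy":-37.3,"dz":14.2,"rx":-0.112,"ry":-0.013,"rz":-0.032,"hand":0.95},{"dx":-9.7,"dy":-39.0,"dz":10.1,"rx":-0.112,"ry":-0.013,"rz":-0.032,"hand":0.95},{"dx":-8.3,"dy":-40.1,"dz":5.8,"rx":-0.112,"ry":-0.013,"rz":-0.032,"hand":0.95},{"dx":-7.0,"dy":-40.8,"dz":1.3,"rx":-0.112,"ry":-0.013,"rz":-0.032,"hand":0.95}]
```

```bash
python3 -m inch '[{"dx":0,"dy":-7,"dz":-7,"rx":0,"ry":0,"rz":0,"hand":0.95},{"dx":0,"dy":-21,"dz":-21,"rx":0,"ry":0,"rz":0,"hand":0.95},{"dx":0,"dy":-21,"dz":-21,"rx":0,"ry":0,"rz":0,"hand":0.95},{"dx":-10,"dy":-25,"dz":10,"rx":-0.112,"ry":-0.013,"rz":-0.032,"hand":0.95},{"dx":-14,"dy":-27,"dz":16,"rx":-0.112,"ry":-0.013,"rz":-0.032,"hand":0.95},{"dx":-13,"dy":-30,"dz":14,"rx":-0.112,"ry":-0.013,"rz":-0.032,"hand":0.95},{"dx":-12,"dy":-32,"dz":11,"rx":-0.112,"ry":-0.013,"rz":-0.032,"hand":0.95},{"dx":-10,"dy":-37,"dz":8,"rx":-0.112,"ry":-0.013,"rz":-0.032,"hand":0.95},{"dx":-9,"dy":-38,"dz":5,"rx":-0.112,"ry":-0.013,"rz":-0.032,"hand":0.95},{"dx":-7,"dy":-38,"dz":2,"rx":-0.112,"ry":-0.013,"rz":-0.032,"hand":0.95}]'
python3 - <<'E'
from plan import *
rows(np.array([.499,-.002,.19]),down(np.radians(-2.6)),hand=0.95)
E
```

```text
clock: 16.55
position: [0.4951, -0.0697, 0.1778]
tool_rot: [-3.069, -0.001, -0.066]
force: [1.0, 0.7, -1.1]
grip_width: 0.0067
rot [-0.073 -0.002 -0.02 ] 0.075 dist 0.0689 tool shift mm [ -0.5 -68.5  -7.3]
2
[{"dx":-0.2,"dy":-34.2,"dz":-3.6,"rx":-0.036,"ry":-0.001,"rz":-0.01,"hand":0.95},{"dx":0.1,"dy":-34.1,"dz":-4.9,"rx":-0.036,"ry":-0.001,"rz":-0.01,"hand":0.95}]
```

```bash
python3 -m inch '[{"dx":0,"dy":-34,"dz":-4,"rx":-0.036,"ry":-0.001,"rz":-0.01,"hand":0.95},{"dx":0,"dy":-34,"dz":-4,"rx":-0.036,"ry":-0.001,"rz":-0.01,"hand":0.95},{"dx":0,"dy":0,"dz":0,"rx":0,"ry":0,"rz":0,"hand":0.95}]'; python3 look.py b15;  python3 - <<'E'
from meas import *
p,d,c=load("b15")
for n in ["slot_amber","slot_blue","rack","filter_amber"]:
    for t in bot.tip_of("wrist",n)[:1]: 
        r,cc=t["centre"]; print(n,t, onplane([[cc,r]],{"rest":0,"rest_corner":.035,"rack":0}.get(n,.008),c))
q=cv2.resize(p[150:384,100:450],None,fx=2.2,fy=2.2,interpolation=2); cv2.imwrite("pics/b15z.png",q[:,:,::-1])
E
```

```text
clock: 16.85
position: [0.4998, 0.0023, 0.1895]
tool_rot: [-3.137, 0.0, -0.039]
force: [-0.1, -1.4, -0.5]
grip_width: 0.007
16.85 [0.4998 0.0023 0.1895] [-3.137   0.0004 -0.0385] q [-0.1692  0.3804  0.0627  1.9705 -0.0392  0.7914 -1.6927] F [-0.1153 -1.3501 -0.4885] w 0.007022782877800009
slot_amber {'centre': [167.3, 259.6], 'score': 0.56} [[ 0.4984 -0.0004  0.008 ]]
slot_blue {'centre': [170.1, 364.0], 'score': 0.9} [[ 0.4919 -0.102   0.008 ]]
rack {'centre': [162.9, 312.0], 'score': 0.82} [[ 0.4989 -0.0523  0.    ]]
filter_amber {'centre': [248.3, 260.4], 'score': 0.89} [[0.4106 0.0019 0.008 ]]
```

View pics/b15.png

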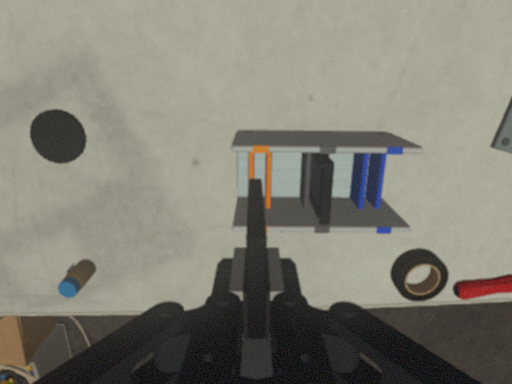

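Run:
```python
from meas import *
p,d,c=load("b15")
q=cv2.resize(p[125:240,225:425],None,fx=4,fy=4,interpolation=2); cv2.imwrite("pics/b15z.png",q[:,:,::-1])
hsv=cv2.cvtColor(p,cv2.COLOR_RGB2HSV)
for nm,lo,hi,cr in [("amber",5,25,(225,300)),("blue",105,130,(330,410))]:
    m=(hsv[:,:,0]>lo)&(hsv[:,:,0]<hi)&(hsv[:,:,1]>120)
    for row in (158,164,170,176):
        cs=[x for x in np.nonzero(m[row])[0] if cr[0]<x<cr[1]]
        print(nm,row,cs, [int(hsv[row,x,2]) for x in cs])
for q_ in [(255,142),(330,140),(260,160),(285,160),(390,142),(320,200)]:
    print(q_,bydepth([q_],[d[q_[1],q_[0]]],c)[0])
```

```text
amber 158 [np.int64(249), np.int64(250), np.int64(251), np.int64(252), np.int64(253), np.int64(266), np.int64(267), np.int64(268), np.int64(269), np.int64(270)] [172, 192, 198, 182, 159, 144, 176, 192, 198, 188]
amber 164 [np.int64(249), np.int64(250), np.int64(251), np.int64(252), np.int64(253), np.int64(266), np.int64(267), np.int64(268), np.int64(269), np.int64(270)] [174, 191, 198, 184, 159, 146, 176, 192, 191, 183]
amber 170 [np.int64(249), np.int64(250), np.int64(251), np.int64(252), np.int64(253), np.int64(266), np.int64(267), np.int64(268), np.int64(269), np.int64(270)] [174, 194, 197, 185, 161, 152, 181, 192, 194, 182]
amber 176 [np.int64(249), np.int64(250), np.int64(251), np.int64(252), np.int64(253), np.int64(266), np.int64(267), np.int64(268), np.int64(269), np.int64(270)] [174, 191, 196, 185, 165, 150, 183, 197, 191, 179]
blue 158 [np.int64(363), np.int64(364), np.int64(365), np.int64(366), np.int64(367), np.int64(368), np.int64(381), np.int64(382), np.int64(383), np.int64(384)] [111, 133, 154, 157, 153, 134, 117, 144, 157, 158]
blue 164 [np.int64(362), np.int64(363), np.int64(364), np.int64(365), np.int64(366), np.int64(367), np.int64(379), np.int64(380), np.int64(381), np.int64(382), np.int64(383)] [99, 128, 150, 159, 159, 149, 89, 113, 139, 155, 160]
blue 170 [np.int64(361), np.int64(362), np.int64(363), np.int64(364), np.int64(365), np.int64(366), np.int64(379), np.int64(380), np.int64(381), np.int64(382), np.int64(383)] [87, 120, 142, 160, 159, 153, 104, 132, 150, 158, 154]
blue 176 [np.int64(361), np.int64(362), np.int64(363), np.int64(364), np.int64(365), np.int64(378), np.int64(379), np.int64(380), np.int64(381), np.int64(382)] [103, 135, 154, 164, 153, 96, 122, 144, 161, 160]
(255, 142) [0.5342 0.0022 0.0674]
(330, 140) [ 0.5308 -0.0588  0.0526]
(260, 160) [ 0.5058 -0.001   0.0089]
(285, 160) [ 0.5048 -0.025   0.0083]
(390, 142) [ 0.5293 -0.1049  0.0616]
(320, 200) [ 0.4921 -0.0454  0.0879]
```

View pics/b15z.png

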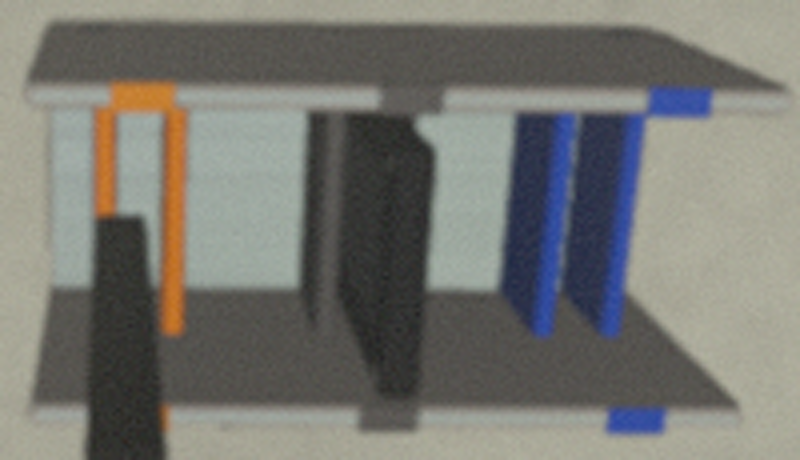

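Run:
```python
from meas import *
p,d,c=load("b15"); o=bot.observe()
print("gapA",onplane([[259.75,158],[259.75,176]],.04,c))
print("tabA far",onplane([[260.6,149.3]],.08,c))
print("blue tabs far,near",onplane([[395,150.5],[383.75,230]],.08,c))
print("cheeks outer/inner? near edges", onplane([[300,147],[300,153],[300,225.5],[300,232]],.08,c))
print("rails blue",onplane([[375.3,158],[371.3,176]],.04,c))
print("filter bottom near corner",onplane([[248.8,179],[261.3,179]],.132,c))
print(o["position"],o["tool_rot"])
```

```text
gapA [[ 0.515  -0.001   0.04  ]
 [ 0.4988 -0.0004  0.04  ]]
tabA far [[ 0.5309 -0.002   0.08  ]]
blue tabs far,near [[ 0.5264 -0.1023  0.08  ]
 [ 0.4614 -0.099   0.08  ]]
cheeks outer/inner? near edges [[ 0.5315 -0.0312  0.08  ]
 [ 0.527  -0.0312  0.08  ]
 [ 0.468  -0.0313  0.08  ]
 [ 0.4623 -0.0313  0.08  ]]
rails blue [[ 0.5114 -0.1014  0.04  ]
 [ 0.4952 -0.099   0.04  ]]
filter bottom near corner [[ 0.5236  0.0058  0.132 ]
 [ 0.5233 -0.0017  0.132 ]]
[ 0.4988 -0.0048  0.1882] [-3.1378  0.0027 -0.0486]
```

```bash
python3 -m inch '[{"dx":0,"dy":0,"dz":0,"rx":0,"ry":0,"rz":0,"hand":0.95}]'
python3 - <<'E'
from plan import *
rows(np.array([.4986,-.0006,.15]),down(-.047),hand=0.95)
E
```

```text
clock: 17.2
position: [0.4988, -0.0046, 0.188]
tool_rot: [-3.138, 0.003, -0.049]
force: [0.2, -0.2, 0.1]
grip_width: 0.0066
rot [-0.004  0.003 -0.002] 0.005 dist 0.0383 tool shift mm [-0.3 -3.9 38.1]
1
[{"dx":-0.3,"dy":-3.9,"dz":38.1,"rx":-0.004,"ry":0.003,"rz":-0.002,"hand":0.95}]
```

```bash
python3 -m inch '[{"dx":-0.2,"dy":-3.9,"dz":25,"rx":-0.004,"ry":0.003,"rz":-0.002,"hand":0.95},{"dx":0,"dy":0,"dz":20,"rx":0,"ry":0,"rz":0,"hand":0.95},{"dx":0,"dy":0,"dz":18,"rx":0,"ry":0,"rz":0,"hand":0.95},{"dx":0,"dy":0,"dz":0,"rx":0,"ry":0,"rz":0,"hand":0.95},{"dx":0,"dy":0,"dz":0,"rx":0,"ry":0,"rz":0,"hand":0.95},{"dx":0,"dy":0,"dz":0,"rx":0,"ry":0,"rz":0,"hand":0.95}]'; python3 look.py b16
python3 - <<'E'
from plan import *
from meas import load
rows(np.array([.4986,-.0006,.08]),down(-.047),hand=0.95)
p,d,c=load("b16")
q=cv2.resize(p[130:290,190:390],None,fx=3.5,fy=3.5,interpolation=2); cv2.imwrite("pics/b16z.png",q[:,:,::-1])
E
```

```text
clock: 17.8
position: [0.4992, 0.0004, 0.1259]
tool_rot: [-3.142, -0.001, -0.045]
force: [-0.1, 0.6, -0.8]
grip_width: 0.0065
17.8 [0.4992 0.0004 0.1259] [-3.1415 -0.0012 -0.0448] q [-0.1618  0.4789  0.0553  2.0244 -0.0425  0.6382 -1.6942] F [-0.1307  0.5987 -0.8471] w 0.006497278454927627
rot [-0.    -0.001  0.002] 0.003 dist 0.0459 tool shift mm [-0.7  1.1 45.9]
1
[{"dx":-0.7,"dy":1.1,"dz":45.9,"rx":-0.0,"ry":-0.001,"rz":0.002,"hand":0.95}]
```

View pics/b16z.png

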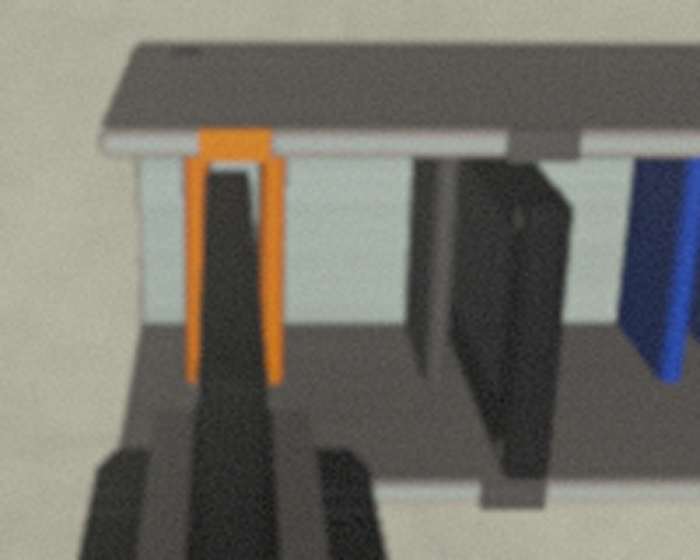

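```bash
python3 -m inch '[{"dx":-0.5,"dy":1.2,"dz":0,"rx":0,"ry":0,"rz":0,"hand":0.95},{"dx":0,"dy":0,"dz":10,"rx":0,"ry":0,"rz":0,"hand":0.95},{"dx":0,"dy":0,"dz":10,"rx":0,"ry":0,"rz":0,"hand":0.95},{"dx":0,"dy":0,"dz":0,"rx":0,"ry":0,"rz":0,"hand":0.95},{"dx":0,"dy":0,"dz":10,"rx":0,"ry":0,"rz":0,"hand":0.95},{"dx":0,"dy":0,"dz":0,"rx":0,"ry":0,"rz":0,"hand":0.95}]'; python3 look.py b17
```

```text
clock: 18.45
position: [0.4977, -0.0005, 0.0938]
tool_rot: [3.141, 0.001, -0.044]
force: [-0.5, -0.4, -0.6]
grip_width: 0.0068
18.45 [ 0.4977 -0.0005  0.0938] [ 3.1412  0.0014 -0.044 ] q [-0.1551  0.5338  0.0486  2.0448 -0.0459  0.5655 -1.6892] F [-0.4592 -0.4146 -0.6336] w 0.006822662674243674
```

View pics/b17.png

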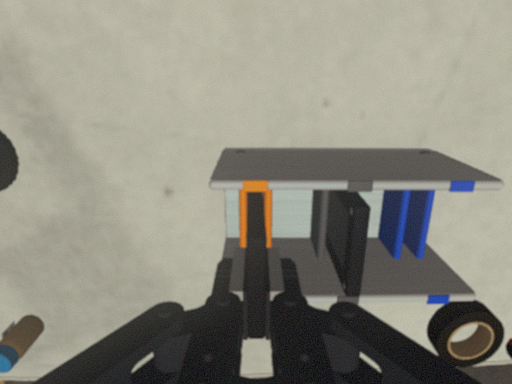

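```bash
python3 -m inch '[{"dx":0.3,"dy":0,"dz":10,"rx":0,"ry":0,"rz":0,"hand":0.95},{"dx":0,"dy":0,"dz":10,"rx":0,"ry":0,"rz":0,"hand":0.95},{"dx":0,"dy":0,"dz":4,"rx":0,"ry":0,"rz":0,"hand":0.95},{"dx":0,"dy":0,"dz":0,"rx":0,"ry":0,"rz":0,"hand":0.95},{"dx":0,"dy":0,"dz":0,"rx":0,"ry":0,"rz":0,"hand":0.95}]'; python3 -m inch '[{"dx":0,"dy":0,"dz":2,"rx":0,"ry":0,"rz":0,"hand":0.95},{"dx":0,"dy":0,"dz":1.5,"rx":0,"ry":0,"rz":0,"hand":0.95},{"dx":0,"dy":0,"dz":0,"rx":0,"ry":0,"rz":0,"hand":0.95}]'
```

```text
clock: 19.0
position: [0.4985, -0.0005, 0.071]
tool_rot: [3.141, 0.0, -0.044]
force: [0.3, 0.2, -0.8]
grip_width: 0.0067
clock: 19.3
position: [0.4985, -0.0005, 0.0675]
tool_rot: [3.141, -0.0, -0.044]
force: [-0.1, 0.4, 0.8]
grip_width: 0.0068
```

```bash
python3 -m inch '[{"dx":0,"dy":0,"dz":1.5,"rx":0,"ry":0,"rz":0,"hand":0.95},{"dx":0,"dy":0,"dz":0.5,"rx":0,"ry":0,"rz":0,"hand":0.95},{"dx":0,"dy":0,"dz":0,"rx":0,"ry":0,"rz":0,"hand":0.95}]'
```

```text
clock: 19.6
position: [0.4985, -0.0005, 0.0655]
tool_rot: [3.141, -0.0, -0.044]
force: [-0.5, 0.3, 0.3]
grip_width: 0.0066
```

```bash
python3 -m inch '[{"dx":0,"dy":0,"dz":1,"rx":0,"ry":0,"rz":0,"hand":0.95},{"dx":0,"dy":0,"dz":0,"rx":0,"ry":0,"rz":0,"hand":0.95}]';python3 -m inch '[{"dx":0,"dy":0,"dz":0.7,"rx":0,"ry":0,"rz":0,"hand":0.95},{"dx":0,"dy":0,"dz":0,"rx":0,"ry":0,"rz":0,"hand":0.95}]'
```

```text
clock: 19.8
position: [0.4988, -0.0005, 0.0654]
tool_rot: [-3.142, -0.001, -0.044]
force: [-4.6, -0.8, 21.2]
grip_width: 0.0068
clock: 20.0
position: [0.4989, -0.0001, 0.0652]
tool_rot: [-3.141, -0.001, -0.044]
force: [-7.7, 3.3, 35.0]
grip_width: 0.0066
```

```bash
python3 -m inch '[{"dx":0,"dy":0,"dz":-0.8,"rx":0,"ry":0,"rz":0,"hand":0.6},{"dx":0,"dy":0,"dz":0,"rx":0,"ry":0,"rz":0,"hand":0.5},{"dx":0,"dy":0,"dz":0,"rx":0,"ry":0,"rz":0,"hand":0.5},{"dx":0,"dy":0,"dz":-8,"rx":0,"ry":0,"rz":0,"hand":0.5},{"dx":0,"dy":0,"dz":-20,"rx":0,"ry":0,"rz":0,"hand":0.5},{"dx":0,"dy":0,"dz":-30,"rx":0,"ry":0,"rz":0,"hand":0.5},{"dx":0,"dy":0,"dz":-40,"rx":0,"ry":0,"rz":0,"hand":0.5},{"dx":0,"dy":0,"dz":-20,"rx":0,"ry":0,"rz":0,"hand":0.5},{"dx":0,"dy":0,"dz":0,"rx":0,"ry":0,"rz":0,"hand":0.5}]'; python3 look.py b18
python3 - <<'E'
from plan import *
rows(np.array([.534,.367,.18]),down(np.radians(182)),hand=-.45,n=20)
c=bot.get_calibration("top");p,d=bot.grab_frame("top"); 
for t in bot.trace("top","filter_blue")[:1]: print(t["score"],rect(t["region"],.008,c))
E
```

```text
clock: 20.9
position: [0.4998, -0.0005, 0.1857]
tool_rot: [-3.141, -0.005, -0.044]
force: [0.6, 0.1, -0.1]
grip_width: 0.0216
20.9 [ 0.4998 -0.0005  0.1857] [-3.1409 -0.0047 -0.0443] q [-0.1704  0.3838  0.0674  1.9782 -0.0359  0.7759 -1.6975] F [ 0.6095  0.0723 -0.1085] w 0.021581031125842243
rot [-0.004  0.     3.063] 3.063 dist 0.3691 tool shift mm [  18.7 -368.6    4.2]
20
[{"dx":0.9,"dy":-18.4,"dz":0.2,"rx":-0.0,"ry":0.0,"rz":0.153,"hand":-0.45},{"dx":-1.9,"dy":-18.4,"dz":0.2,"rx":-0.0,"ry":0.0,"rz":0.153,"hand":-0.45},{"dx":-4.7,"dy":-17.9,"dz":0.2,"rx":-0.0,"ry":0.0,"rz":0.153,"hand":-0.45},{"dx":-7.3,"dy":-16.9,"dz":0.2,"rx":-0.0,"ry":0.0,"rz":0.153,"hand":-0.45},{"dx":-9.8,"dy":-15.6,"dz":0.2,"rx":-0.0,"ry":0.0,"rz":0.153,"hand":-0.45},{"dx":-12.1,"dy":-13.9,"dz":0.2,"rx":-0.0,"ry":0.0,"rz":0.153,"hand":-0.45},{"dx":-14.1,"dy":-11.9,"dz":0.2,"rx":-0.0,"ry":0.0,"rz":0.153,"hand":-0.45},{"dx":-15.7,"dy":-9.6,"dz":0.2,"rx":-0.0,"ry":0.0,"rz":0.153,"hand":-0.45},{"dx":-17.0,"dy":-7.1,"dz":0.2,"rx":-0.0,"ry":0.0,"rz":0.153,"hand":-0.45},{"dx":-17.9,"dy":-4.4,"dz":0.2,"rx":-0.0,"ry
[... 182 characters left out ...]
dx":-18.0,"dy":4.0,"dz":0.2,"rx":-0.0,"ry":0.0,"rz":0.153,"hand":-0.45},{"dx":-17.2,"dy":6.7,"dz":0.2,"rx":-0.0,"ry":0.0,"rz":0.153,"hand":-0.45},{"dx":-16.0,"dy":9.2,"dz":0.2,"rx":-0.0,"ry":0.0,"rz":0.153,"hand":-0.45},{"dx":-14.4,"dy":11.5,"dz":0.2,"rx":-0.0,"ry":0.0,"rz":0.153,"hand":-0.45},{"dx":-12.5,"dy":13.6,"dz":0.2,"rx":-0.0,"ry":0.0,"rz":0.153,"hand":-0.45},{"dx":-10.3,"dy":15.3,"dz":0.2,"rx":-0.0,"ry":0.0,"rz":0.153,"hand":-0.45},{"dx":-7.8,"dy":16.7,"dz":0.2,"rx":-0.0,"ry":0.0,"rz":0.153,"hand":-0.45},{"dx":-5.1,"dy":17.7,"dz":0.2,"rx":-0.0,"ry":0.0,"rz":0.153,"hand":-0.45}]
0.92 ((536.3052978515625, 367.24383544921875), (80.82987213134766, 49.68655014038086), 1.8061074018478394)
```

View pics/b18.png

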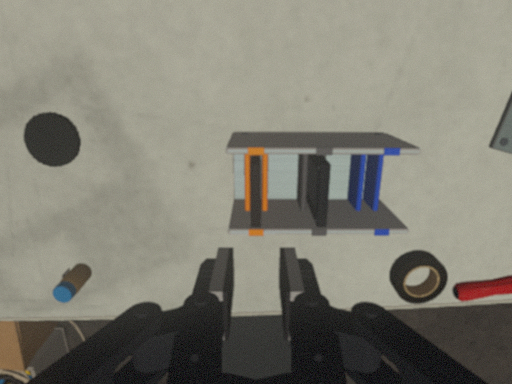

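```bash
python3 -m inch '[{"dx":1,"dy":-18,"dz":0,"rx":0,"ry":0,"rz":0.147,"hand":-0.45},{"dx":-2,"dy":-18,"dz":0,"rx":0,"ry":0,"rz":0.147,"hand":-0.45},{"dx":-4.5,"dy":-18,"dz":0,"rx":0,"ry":0,"rz":0.147,"hand":-0.45},{"dx":-7,"dy":-17,"dz":0,"rx":0,"ry":0,"rz":0.147,"hand":-0.45},{"dx":-9.5,"dy":-16,"dz":0,"rx":0,"ry":0,"rz":0.147,"hand":-0.45},{"dx":-12,"dy":-14,"dz":0,"rx":0,"ry":0,"rz":0.147,"hand":-0.45},{"dx":-14,"dy":-12,"dz":0,"rx":0,"ry":0,"rz":0.147,"hand":-0.45},{"dx":-15.5,"dy":-10,"dz":0,"rx":0,"ry":0,"rz":0.147,"hand":-0.45},{"dx":-17,"dy":-8,"dz":0,"rx":0,"ry":0,"rz":0.147,"hand":-0.45},{"dx":-18,"dy":-5,"dz":0,"rx":0,"ry":0,"rz":0.147,"hand":-0.45}]'
python3 - <<'E'
from plan import *
rows(np.array([.534,.367,.18]),down(np.radians(182)),hand=-.45,n=11)
E
```

```text
clock: 22.05
position: [0.4977, 0.1481, 0.1737]
tool_rot: [3.109, 0.005, -1.282]
force: [-0.9, -1.3, -2.9]
grip_width: 0.0622
rot [ 0.027 -0.026  1.824] 1.825 dist 0.222 tool shift mm [-199.6  -96.8   -8.5]
11
[{"dx":-18.1,"dy":-8.8,"dz":-0.8,"rx":0.002,"ry":-0.002,"rz":0.166,"hand":-0.45},{"dx":-19.3,"dy":-5.7,"dz":-0.7,"rx":0.002,"ry":-0.002,"rz":0.166,"hand":-0.45},{"dx":-20.0,"dy":-2.4,"dz":-0.7,"rx":0.002,"ry":-0.002,"rz":0.166,"hand":-0.45},{"dx":-20.2,"dy":0.9,"dz":-0.6,"rx":0.002,"ry":-0.002,"rz":0.166,"hand":-0.45},{"dx":-19.7,"dy":4.2,"dz":-0.6,"rx":0.002,"ry":-0.002,"rz":0.166,"hand":-0.45},{"dx":-18.8,"dy":7.4,"dz":-0.5,"rx":0.002,"ry":-0.002,"rz":0.166,"hand":-0.45},{"dx":-17.3,"dy":10.4,"dz":-0.5,"rx":0.002,"ry":-0.002,"rz":0.166,"hand":-0.45},{"dx":-15.3,"dy":13.1,"dz":-0.5,"rx":0.002,"ry":-0.002,"rz":0.166,"hand":-0.45},{"dx":-12.9,"dy":15.5,"dz":-0.5,"rx":0.002,"ry":-0.002,"rz":0.166,"hand":-0.45},{"dx":-10.2,"dy":17.4,"dz":-0.5,"rx":0.002,"ry":-0.002,"rz":0.166,"hand":-0.45},{"dx":-7.2,"dy":18.8,"dz":-0.5,"rx":0.002,"ry":-0.002,"rz":0.166,"hand":-0.45}]
```

Run:
```python
from meas import *
o=bot.observe();print(o["qpos"],o["position"],o["tool_rot"])
c=bot.get_calibration("top");p,d=bot.grab_frame("top")
r,cc=np.nonzero(d>0); P=bydepth(np.c_[cc,r],d[r,cc],c)
for a in np.arange(.56,.76,.02):
    Q=P[(P[:,0]>a)&(P[:,0]<a+.02)&(P[:,1]>.30)&(P[:,1]<.44)]; print(a.round(2),len(Q),Q[:,2].max() if len(Q) else None)
cv2.imwrite("pics/c1.png",p[:,:,::-1])
```

```text
[-1.0922  0.7161  1.0624  1.9406 -0.7544  0.9923 -2.5131] [0.4977 0.1481 0.1737] [ 3.1093  0.0046 -1.2823]
0.56 164 0.010895584067661224
0.58 193 0.01716914216118859
0.6 222 0.015856781299906197
0.62 661 0.26037479753443993
0.64 729 0.2618116806213855
0.66 1217 0.2776380659030391
0.68 1261 0.2997160678059604
0.7 939 0.30575373216695834
0.72 766 0.3053565593592207
0.74 701 0.3056625932825906
```

View pics/c1.png

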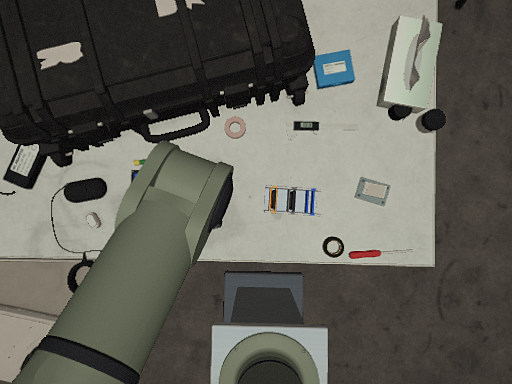

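```bash
python3 -m inch '[{"dx":0,"dy":0,"dz":-3,"rx":0,"ry":0,"rz":-0.147,"hand":-0.45},{"dx":0,"dy":0,"dz":-3,"rx":0,"ry":0,"rz":-0.147,"hand":-0.45},{"dx":0,"dy":0,"dz":-3,"rx":0,"ry":0,"rz":-0.147,"hand":-0.45},{"dx":0,"dy":0,"dz":-3,"rx":0,"ry":0,"rz":-0.147,"hand":-0.45},{"dx":0,"dy":0,"dz":-3,"rx":0,"ry":0,"rz":-0.147,"hand":-0.45},{"dx":0,"dy":0,"dz":-3,"rx":0,"ry":0,"rz":-0.147,"hand":-0.45},{"dx":0,"dy":0,"dz":0,"rx":0,"ry":0,"rz":-0.147,"hand":-0.45},{"dx":0,"dy":0,"dz":0,"rx":0,"ry":0,"rz":-0.147,"hand":-0.45},{"dx":0,"dy":0,"dz":0,"rx":0,"ry":0,"rz":-0.147,"hand":-0.45},{"dx":0,"dy":0,"dz":0,"rx":0,"ry":0,"rz":-0.147,"hand":-0.45}]'; python3 -m inch '[{"dx":0,"dy":0,"dz":0,"rx":0,"ry":0,"rz":-0.147,"hand":-0.45},{"dx":0,"dy":0,"dz":0,"rx":0,"ry":0,"rz":-0.147,"hand":-0.45},{"dx":0,"dy":0,"dz":0,"rx":0,"ry":0,"rz":-0.147,"hand":-0.45},{"dx":0,"dy":0,"dz":0,"rx":0,"ry":0,"rz":-0.147,"hand":-0.45},{"dx":0,"dy":0,"dz":0,"rx":0,"ry":0,"rz":-0.147,"hand":-0.45},{"dx":0,"dy":0,"dz":0,"rx":0,"ry":0,"rz":-0.147,"hand":-0.45},{"dx":0,"dy":0,"dz":0,"rx":0,"ry":0,"rz":-0.147,"hand":-0.45},{"dx":0,"dy":0,"dz":0,"rx":0,"ry":0,"rz":-0.147,"hand":-0.45},{"dx":0,"dy":0,"dz":0,"rx":0,"ry":0,"rz":-0.147,"hand":-0.45},{"dx":0,"dy":0,"dz":0,"rx":0,"ry":0,"rz":-0.147,"hand":-0.45}]';  python3 - <<'E'
from plan import *
print(bot.observe()["qpos"])
rows(np.array([.53,.367,.18]),down(np.radians(182)),hand=-.45,n=11)
E
```

```text
clock: 23.1
position: [0.4983, 0.1471, 0.1912]
tool_rot: [-3.14, 0.034, 0.2]
force: [-0.7, -0.4, -0.5]
grip_width: 0.0618
clock: 24.1
position: [0.4985, 0.1473, 0.1914]
tool_rot: [-3.109, 0.002, 1.67]
force: [0.4, -0.3, -0.4]
grip_width: 0.0621
[-0.60597579  0.43694835  0.27999637  1.90146952 -0.16394718  0.85752261
 -0.14015051]
rot [-0.028 -0.024 -1.506] 1.507 dist 0.2223 tool shift mm [215.5  53.5   9.2]
11
[{"dx":19.6,"dy":4.9,"dz":0.8,"rx":-0.003,"ry":-0.002,"rz":-0.137,"hand":-0.45},{"dx":18.7,"dy":7.5,"dz":0.8,"rx":-0.003,"ry":-0.002,"rz":-0.137,"hand":-0.45},{"dx":17.6,"dy":10.0,"dz":0.8,"rx":-0.003,"ry":-0.002,"rz":-0.137,"hand":-0.45},{"dx":16.0,"dy":12.3,"dz":0.8,"rx":-0.003,"ry":-0.002,"rz":-0.137,"hand":-0.45},{"dx":14.2,"dy":14.3,"dz":0.8,"rx":-0.003,"ry":-0.002,"rz":-0.137,"hand":-0.45},{"dx":12.1,"dy":16.1,"dz":0.8,"rx":-0.003,"ry":-0.002,"rz":-0.137,"hand":-0.45},{"dx":9.8,"dy":17.7,"dz":0.8,"rx":-0.003,"ry":-0.002,"rz":-0.137,"hand":-0.45},{"dx":7.3,"dy":18.8,"dz":0.8,"rx":-0.003,"ry":-0.002,"rz":-0.137,"hand":-0.45},{"dx":4.7,"dy":19.6,"dz":0.9,"rx":-0.003,"ry":-0.002,"rz":-0.137,"hand":-0.45},{"dx":1.9,"dy":20.1,"dz":0.9,"rx":-0.003,"ry":-0.002,"rz":-0.137,"hand":-0.45},{"dx":-0.8,"dy":20.2,"dz":1.0,"rx":-0.003,"ry":-0.002,"rz":-0.137,"hand":-0.45}]
```

```bash
python3 -m inch '[{"dx":20,"dy":5,"dz":3,"rx":-0.003,"ry":-0.002,"rz":-0.137,"hand":-0.45},{"dx":19,"dy":7.5,"dz":3,"rx":-0.003,"ry":-0.002,"rz":-0.137,"hand":-0.45},{"dx":18,"dy":10,"dz":3,"rx":-0.003,"ry":-0.002,"rz":-0.137,"hand":-0.45},{"dx":16,"dy":12,"dz":3,"rx":-0.003,"ry":-0.002,"rz":-0.137,"hand":-0.45},{"dx":14,"dy":14,"dz":3,"rx":-0.003,"ry":-0.002,"rz":-0.137,"hand":-0.45},{"dx":12,"dy":16,"dz":3,"rx":-0.003,"ry":-0.002,"rz":-0.137,"hand":-0.45},{"dx":10,"dy":18,"dz":3,"rx":-0.003,"ry":-0.002,"rz":-0.137,"hand":-0.45},{"dx":7,"dy":19,"dz":3,"rx":-0.003,"ry":-0.002,"rz":-0.137,"hand":-0.45},{"dx":4.7,"dy":19.6,"dz":3,"rx":-0.003,"ry":-0.002,"rz":-0.137,"hand":-0.45},{"dx":2,"dy":20,"dz":3,"rx":-0.003,"ry":-0.002,"rz":-0.137,"hand":-0.45}]'; python3 -m inch '[{"dx":-1,"dy":20,"dz":1,"rx":-0.003,"ry":-0.002,"rz":-0.137,"hand":-0.45},{"dx":0,"dy":0,"dz":0,"rx":0,"ry":0,"rz":0,"hand":-0.45},{"dx":0,"dy":0,"dz":0,"rx":0,"ry":0,"rz":0,"hand":-0.45}]'; python3 look.py b19
python3 - <<'E'
from plan import *
from meas import load
p,d,c=load("b19")
for t in bot.trace("wrist","filter_blue")[:1]: print(t["score"],t["box"],rect(t["region"],.008,c))
rows(np.array([.536,.367,.04]),down(np.radians(182)),hand=-.45)
E
```

```text
clock: 25.1
position: [0.5284, 0.3484, 0.1597]
tool_rot: [3.139, -0.0, 3.039]
force: [0.1, -0.2, 0.7]
grip_width: 0.0616
clock: 25.4
position: [0.5314, 0.367, 0.1587]
tool_rot: [3.137, 0.002, -3.115]
force: [0.4, -0.3, 0.5]
grip_width: 0.0615
25.4 [0.5314 0.367  0.1587] [ 3.1368  0.0015 -3.1153] q [-0.614   0.6317 -0.1231  1.6066  0.0889  0.9046  0.8288] F [ 0.4018 -0.3289  0.4909] w 0.061505811456665116
0.57 [227.5, 132.8, 285.6, 217.0] ((532.1824951171875, 368.32171630859375), (79.40586853027344, 49.98461151123047), 1.1291006803512573)
rot [ 0.004  0.002 -0.01 ] 0.011 dist 0.1191 tool shift mm [ -4.3   0.  119. ]
3
[{"dx":-1.4,"dy":0.0,"dz":39.7,"rx":0.001,"ry":0.001,"rz":-0.003,"hand":-0.45},{"dx":-1.4,"dy":0.1,"dz":39.7,"rx":0.001,"ry":0.001,"rz":-0.003,"hand":-0.45},{"dx":-1.5,"dy":0.1,"dz":39.7,"rx":0.001,"ry":0.001,"rz":-0.003,"hand":-0.45}]
```

View pics/b19.png

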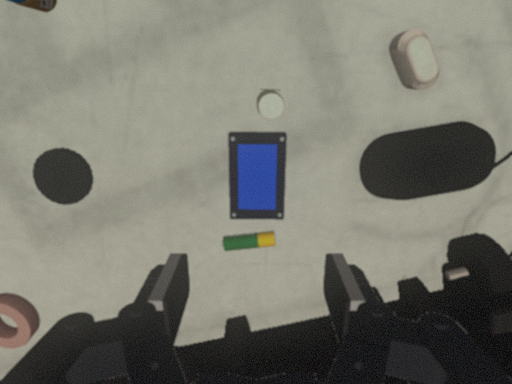

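```bash
python3 -m inch '[{"dx":-0.3,"dy":0.6,"dz":40,"rx":0.001,"ry":0.001,"rz":0,"hand":-0.45},{"dx":-0.3,"dy":0.6,"dz":40,"rx":0.001,"ry":0.001,"rz":0,"hand":-0.45},{"dx":0,"dy":0,"dz":36,"rx":0.001,"ry":0,"rz":0,"hand":-0.45},{"dx":0,"dy":0,"dz":0,"rx":0,"ry":0,"rz":0,"hand":-0.45},{"dx":0,"dy":0,"dz":0,"rx":0,"ry":0,"rz":0,"hand":-0.45}]'; python3 look.py b20
python3 - <<'E'
from plan import *
from meas import load
p,d,c=load("b20")
for t in bot.trace("wrist","filter_blue")[:1]: print(t["score"],t["box"],rect(t["region"],.008,c))
E
```

```text
clock: 26.0
position: [0.5321, 0.3687, 0.0438]
tool_rot: [3.14, -0.001, -3.115]
force: [-0.2, 0.4, 1.1]
grip_width: 0.0617
26.0 [0.5321 0.3687 0.0438] [ 3.1402 -0.0006 -3.1153] q [-0.6266  0.7862 -0.1077  1.6552  0.1153  0.706   0.8064] F [-0.166   0.376   1.1323] w 0.06173522315213925
0.62 [207.5, 164.4, 303.3, 292.9] ((531.9400634765625, 367.9988708496094), (82.70263671875, 50.3358039855957), 1.2188893556594849)
```

View pics/b20.png

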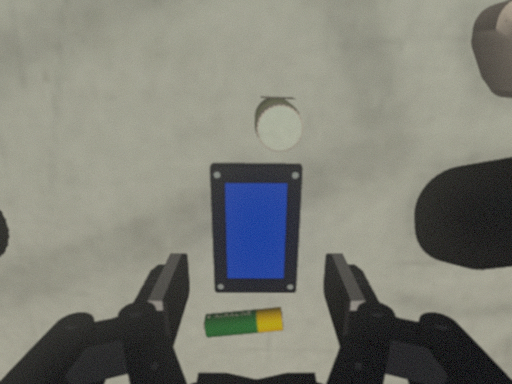

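```bash
python3 -m inch '[{"dx":0,"dy":0,"dz":16,"rx":0,"ry":0,"rz":0,"hand":-0.45},{"dx":0,"dy":0,"dz":16,"rx":0,"ry":0,"rz":0,"hand":-0.45},{"dx":0,"dy":0,"dz":11.5,"rx":0,"ry":0,"rz":0,"hand":-0.45},{"dx":0,"dy":0,"dz":0,"rx":0,"ry":0,"rz":0,"hand":-0.3},{"dx":0,"dy":0,"dz":0,"rx":0,"ry":0,"rz":0,"hand":0},{"dx":0,"dy":0,"dz":0,"rx":0,"ry":0,"rz":0,"hand":0.1},{"dx":0,"dy":0,"dz":0,"rx":0,"ry":0,"rz":0,"hand":0.1},{"dx":0,"dy":0,"dz":0,"rx":0,"ry":0,"rz":0,"hand":0.1}]' 50;  python3 -m inch '[{"dx":0,"dy":0,"dz":-10,"rx":0,"ry":0,"rz":0,"hand":0.1},{"dx":0,"dy":0,"dz":-30,"rx":0,"ry":0,"rz":0,"hand":0.1},{"dx":0,"dy":0,"dz":-40,"rx":0,"ry":0,"rz":0,"hand":0.1},{"dx":0,"dy":0,"dz":0,"rx":0,"ry":0,"rz":0,"hand":0.1}]'; python3 look.py b21
python3 - <<'E'
from plan import *
from meas import load
p,d,c=load("b21")
o=bot.observe();Rt=R.from_euler('xyz',o["tool_rot"]).as_matrix()
t=bot.trace("wrist","filter_blue")[0]; P=(cloud(d,cv2.erode(t["region"].astype(np.uint8),np.ones((5,5)))>0,c)-o["position"])@Rt*1000
print(t["score"],t["box"],np.median(P,0),P[:,0].min(),P[:,0].max())
rows(np.array([.50,-.05,.25]),RPLACE,hand=.1)
E
```

```text
clock: 26.9
position: [0.532, 0.3692, -0.0002]
tool_rot: [3.14, -0.0, -3.115]
force: [-0.7, 1.0, -1.7]
grip_width: 0.0484
clock: 27.3
position: [0.5342, 0.3705, 0.0853]
tool_rot: [3.136, 0.005, -3.115]
force: [1.4, 0.6, -0.9]
grip_width: 0.0481
27.3 [0.5342 0.3705 0.0853] [ 3.1355  0.0055 -3.1148] q [-0.6228  0.7286 -0.1136  1.6407  0.1067  0.7703  0.8136] F [ 1.3502  0.5884 -0.8756] w 0.04806032046791963Traceback (most recent call last):
  File "<stdin>", line 5, in <module>
IndexError: list index out of range
```

View pics/b21.png

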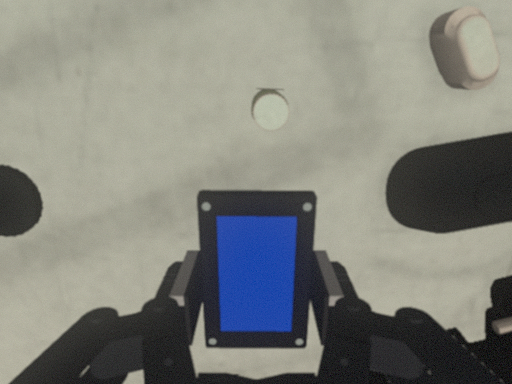

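Run:
```python
from plan import *
rows(np.array([.50,-.05,.25]),RPLACE,hand=.1)
```

```text
rot [ 0.735 -0.538  1.766] 1.987 dist 0.4532 tool shift mm [  43.6 -417.7 -170.2]
14
[{"dx":3.1,"dy":-29.8,"dz":-12.2,"rx":0.053,"ry":-0.038,"rz":0.126,"hand":0.1},{"dx":-1.1,"dy":-30.6,"dz":-10.6,"rx":0.053,"ry":-0.038,"rz":0.126,"hand":0.1},{"dx":-5.4,"dy":-30.7,"dz":-8.9,"rx":0.053,"ry":-0.038,"rz":0.126,"hand":0.1},{"dx":-9.5,"dy":-30.1,"dz":-7.0,"rx":0.053,"ry":-0.038,"rz":0.126,"hand":0.1},{"dx":-13.5,"dy":-29.0,"dz":-5.0,"rx":0.053,"ry":-0.038,"rz":0.126,"hand":0.1},{"dx":-17.2,"dy":-27.3,"dz":-2.9,"rx":0.053,"ry":-0.038,"rz":0.126,"hand":0.1},{"dx":-20.6,"dy":-25.0,"dz":-0.8,"rx":0.053,"ry":-0.038,"rz":0.126,"hand":0.1},{"dx":-23.5,"dy":-22.2,"dz":1.3,"rx":0.053,"ry":-0.038,"rz":0.126,"hand":0.1},{"dx":-26.1,"dy":-18.9,"dz":3.3,"rx":0.053,"ry":-0.038,"rz":0.126,"hand":0.1},{"dx":-28.0,"dy":-15.3,"dz":5.3,"rx":0.053,"ry":-0.038,"rz":0.126,"hand":0.1},{"dx":-29.5,"dy":-11.3,"dz":7.1,"rx":0.053,"ry":-0.038,"rz":0.126,"hand":0.1},{"dx":-30.4,"dy":-7.1,"dz":8.7,"rx":0.053,"ry":-0.038,"rz":0.126,"hand":0.1},{"dx":-30.6,"dy":-2.8,"dz":10.1,"rx":0.053,"ry":-0.038,"rz":0.126,"hand":0.1},{"dx":-30.3,"dy":1.6,"dz":11.3,"rx":0.053,"ry":-0.038,"rz":0.126,"hand":0.1}]
```

```bash
python3 -m inch '[{"dx":3,"dy":-30,"dz":-20,"rx":0.053,"ry":-0.038,"rz":0.126,"hand":0.1},{"dx":-1,"dy":-30.6,"dz":-18,"rx":0.053,"ry":-0.038,"rz":0.126,"hand":0.1},{"dx":-5.4,"dy":-30.7,"dz":-9,"rx":0.053,"ry":-0.038,"rz":0.126,"hand":0.1},{"dx":-9.5,"dy":-30,"dz":-7,"rx":0.053,"ry":-0.038,"rz":0.126,"hand":0.1},{"dx":-13.5,"dy":-29,"dz":-5,"rx":0.053,"ry":-0.038,"rz":0.126,"hand":0.1},{"dx":-17,"dy":-27,"dz":-3,"rx":0.053,"ry":-0.038,"rz":0.126,"hand":0.1},{"dx":-20.6,"dy":-25,"dz":-1,"rx":0.053,"ry":-0.038,"rz":0.126,"hand":0.1},{"dx":-23.5,"dy":-22,"dz":1,"rx":0.053,"ry":-0.038,"rz":0.126,"hand":0.1},{"dx":-26,"dy":-19,"dz":3,"rx":0.053,"ry":-0.038,"rz":0.126,"hand":0.1},{"dx":-28,"dy":-15,"dz":5,"rx":0.053,"ry":-0.038,"rz":0.126,"hand":0.1}]'; python3 -m inch '[{"dx":-29.5,"dy":-11,"dz":7,"rx":0.053,"ry":-0.038,"rz":0.126,"hand":0.1},{"dx":-30.4,"dy":-7,"dz":9,"rx":0.053,"ry":-0.038,"rz":0.126,"hand":0.1},{"dx":-30.6,"dy":-3,"dz":10,"rx":0.053,"ry":-0.038,"rz":0.126,"hand":0.1},{"dx":-30,"dy":1.6,"dz":11,"rx":0.053,"ry":-0.038,"rz":0.126,"hand":0.1},{"dx":0,"dy":0,"dz":0,"rx":0,"ry":0,"rz":0,"hand":0.1}]'
python3 - <<'E'
from plan import *
sl=s*ux+s*Z; n=-s*ux+s*Z
rows(CORNER+.046*sl+.05*n-.0005*uy,RPLACE,hand=.1)
E
```

```text
clock: 28.4
position: [0.5085, 0.0703, 0.2174]
tool_rot: [-2.94, 0.579, 1.922]
force: [0.6, -0.9, -1.2]
grip_width: 0.0481
clock: 28.9
position: [0.5, -0.0514, 0.2665]
tool_rot: [-3.133, 0.793, 1.288]
force: [-0.4, 1.0, -1.6]
grip_width: 0.0482
rot [-0.011  0.008 -0.002] 0.014 dist 0.2595 tool shift mm [-10.2  91.4 242.7]
6
[{"dx":-1.7,"dy":15.2,"dz":40.5,"rx":-0.002,"ry":0.001,"rz":-0.0,"hand":0.1},{"dx":-1.8,"dy":15.1,"dz":40.5,"rx":-0.002,"ry":0.001,"rz":-0.0,"hand":0.1},{"dx":-1.8,"dy":15.1,"dz":40.5,"rx":-0.002,"ry":0.001,"rz":-0.0,"hand":0.1},{"dx":-1.9,"dy":15.0,"dz":40.5,"rx":-0.002,"ry":0.001,"rz":-0.0,"hand":0.1},{"dx":-1.9,"dy":14.9,"dz":40.6,"rx":-0.002,"ry":0.001,"rz":-0.0,"hand":0.1},{"dx":-2.0,"dy":14.8,"dz":40.6,"rx":-0.002,"ry":0.001,"rz":-0.0,"hand":0.1}]
```

```bash
python3 -m inch '[{"dx":-2,"dy":15,"dz":40,"rx":-0.002,"ry":0.001,"rz":0,"hand":0.1},{"dx":-2,"dy":15,"dz":40,"rx":-0.002,"ry":0.001,"rz":0,"hand":0.1},{"dx":-2,"dy":15,"dz":40,"rx":-0.002,"ry":0.001,"rz":0,"hand":0.1},{"dx":-2,"dy":15,"dz":40,"rx":-0.002,"ry":0.001,"rz":0,"hand":0.1},{"dx":-2,"dy":15,"dz":40,"rx":-0.002,"ry":0.001,"rz":0,"hand":0.1},{"dx":-1,"dy":15,"dz":40,"rx":0,"ry":0,"rz":0,"hand":0.1},{"dx":0,"dy":0,"dz":0,"rx":0,"ry":0,"rz":0,"hand":0.1},{"dx":0,"dy":0,"dz":0,"rx":0,"ry":0,"rz":0,"hand":0.1}]'
python3 - <<'E'
from plan import *
sl=s*ux+s*Z; n=-s*ux+s*Z
rows(CORNER+.043*sl+.0025*n-.0005*uy,RPLACE,hand=.1)
E
```

```text
clock: 29.7
position: [0.5369, -0.2436, 0.1027]
tool_rot: [-3.136, 0.785, 1.301]
force: [0.6, 0.8, -0.5]
grip_width: 0.0483
rot [ 0.001 -0.001  0.006] 0.007 dist 0.052 tool shift mm [-1.7  0.1 51.9]
2
[{"dx":-0.8,"dy":0.0,"dz":26.0,"rx":0.0,"ry":-0.0,"rz":0.003,"hand":0.1},{"dx":-0.8,"dy":0.1,"dz":26.0,"rx":0.0,"ry":-0.0,"rz":0.003,"hand":0.1}]
```

```bash
python3 -m inch '[{"dx":-1.5,"dy":0,"dz":22,"rx":0,"ry":0,"rz":0.003,"hand":0.1},{"dx":0,"dy":0,"dz":18,"rx":0,"ry":0,"rz":0.003,"hand":0.1},{"dx":0,"dy":0,"dz":8,"rx":0,"ry":0,"rz":0,"hand":0.1},{"dx":0,"dy":0,"dz":0,"rx":0,"ry":0,"rz":0,"hand":0.1},{"dx":0,"dy":0,"dz":2,"rx":0,"ry":0,"rz":0,"hand":0.1},{"dx":0,"dy":0,"dz":0,"rx":0,"ry":0,"rz":0,"hand":0.1}]'; python3 look.py b22
python3 - <<'E'
from plan import *
sl=s*ux+s*Z; n=-s*ux+s*Z
P=np.array(bot.observe()["position"])-CORNER; print(P@sl,P@uy,P@n)
E
```

```text
clock: 30.3
position: [0.5283, -0.2777, 0.0696]
tool_rot: [3.138, 0.784, 1.291]
force: [0.2, 0.8, -0.9]
grip_width: 0.0485
30.3 [ 0.5283 -0.2777  0.0696] [3.1376 0.7836 1.2912] q [-0.4604  1.0074  0.7012  1.8421  0.2922  0.6615 -0.5005] F [ 0.1814  0.833  -0.9222] w 0.04851492319375623
0.04281992569942629 0.0004239680904848732 0.006087652782677797
```

View pics/b22.png

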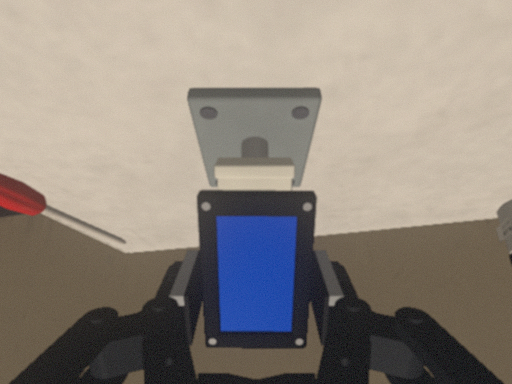

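```bash
python3 -m inch '[{"dx":0,"dy":0,"dz":2.5,"rx":0,"ry":0,"rz":0,"hand":0.1},{"dx":0,"dy":0,"dz":1,"rx":0,"ry":0,"rz":0,"hand":0.1},{"dx":0,"dy":0,"dz":0,"rx":0,"ry":0,"rz":0,"hand":0.1}]';  python3 -m inch '[{"dx":0,"dy":0,"dz":1,"rx":0,"ry":0,"rz":0,"hand":0.1},{"dx":0,"dy":0,"dz":0,"rx":0,"ry":0,"rz":0,"hand":0.1}]'
```

```text
clock: 30.65
position: [0.5269, -0.2809, 0.0667]
tool_rot: [3.139, 0.784, 1.291]
force: [-0.5, -0.0, -0.7]
grip_width: 0.0482
clock: 30.85
position: [0.5268, -0.2815, 0.066]
tool_rot: [3.138, 0.784, 1.291]
force: [-0.3, 0.3, -0.6]
grip_width: 0.048
```

```bash
python3 -m inch '[{"dx":0,"dy":0,"dz":1,"rx":0,"ry":0,"rz":0,"hand":0.1},{"dx":0,"dy":0,"dz":0,"rx":0,"ry":0,"rz":0,"hand":0.1}]';  python3 -m inch '[{"dx":2,"dy":0,"dz":0.3,"rx":0,"ry":0,"rz":0,"hand":0.1},{"dx":1.5,"dy":0,"dz":0,"rx":0,"ry":0,"rz":0,"hand":0.1},{"dx":0,"dy":0,"dz":0,"rx":0,"ry":0,"rz":0,"hand":0.1}]'
```

```text
clock: 31.05
position: [0.5266, -0.2822, 0.0653]
tool_rot: [3.139, 0.784, 1.291]
force: [-1.0, 0.0, -0.5]
grip_width: 0.0481
clock: 31.35
position: [0.5274, -0.2797, 0.0624]
tool_rot: [3.139, 0.784, 1.291]
force: [-0.0, 0.1, -1.4]
grip_width: 0.0483
```

```bash
python3 -m inch '[{"dx":0,"dy":0,"dz":0.8,"rx":0,"ry":0,"rz":0,"hand":0.1},{"dx":0,"dy":0,"dz":0,"rx":0,"ry":0,"rz":0,"hand":0.1}]';  python3 look.py b23
```

```text
clock: 31.55
position: [0.5273, -0.2802, 0.0622]
tool_rot: [3.138, 0.784, 1.291]
force: [-0.3, 5.2, 4.0]
grip_width: 0.0484
31.55 [ 0.5273 -0.2802  0.0622] [3.1383 0.784  1.2909] q [-0.4547  1.0206  0.6981  1.8425  0.291   0.6491 -0.5051] F [-0.3001  5.2234  3.9994] w 0.04835674003729004
```

View pics/b23.png

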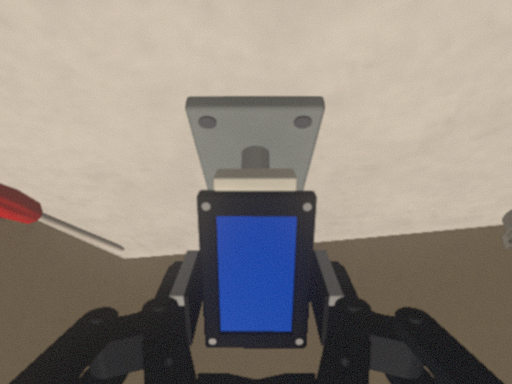

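```bash
python3 -m inch '[{"dx":1.5,"dy":0,"dz":0,"rx":0,"ry":0,"rz":0,"hand":0.1},{"dx":0,"dy":0,"dz":0,"rx":0,"ry":0,"rz":0,"hand":0.1}]'; python3 -m inch '[{"dx":1,"dy":0,"dz":0,"rx":0,"ry":0,"rz":0,"hand":0.1},{"dx":0,"dy":0,"dz":0,"rx":0,"ry":0,"rz":0,"hand":0.1}]'
```

```text
clock: 31.8
position: [0.5276, -0.2796, 0.0615]
tool_rot: [3.138, 0.785, 1.29]
force: [-1.0, 3.9, 7.5]
grip_width: 0.0483
clock: 32.0
position: [0.5279, -0.279, 0.0609]
tool_rot: [3.138, 0.785, 1.29]
force: [-0.8, 2.8, 7.5]
grip_width: 0.0481
```

```bash
python3 -m inch '[{"dx":1,"dy":0,"dz":0,"rx":0,"ry":0,"rz":0,"hand":0.1},{"dx":0,"dy":0,"dz":0,"rx":0,"ry":0,"rz":0,"hand":0.1}]'; python3 -m inch '[{"dx":0.7,"dy":0,"dz":0,"rx":0,"ry":0,"rz":0,"hand":0.1},{"dx":0,"dy":0,"dz":0,"rx":0,"ry":0,"rz":0,"hand":0.1}]'; python3 look.py b24
```

```text
clock: 32.2
position: [0.5279, -0.279, 0.0608]
tool_rot: [3.137, 0.786, 1.29]
force: [-0.3, 1.0, 13.5]
grip_width: 0.0479
clock: 32.4
position: [0.5279, -0.279, 0.0608]
tool_rot: [3.137, 0.787, 1.289]
force: [-0.8, -0.6, 17.5]
grip_width: 0.0483
32.4 [ 0.5279 -0.279   0.0608] [3.1372 0.7866 1.289 ] q [-0.4575  1.025   0.6981  1.8405  0.2898  0.6507 -0.5094] F [-0.7959 -0.5719 17.5144] w 0.048254593549964864
```

View pics/b24.png

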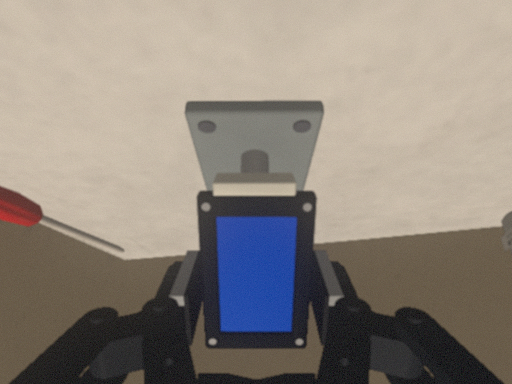

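Against the lip (lip at rows 175–195 overlaps the filter's end, force stalled). Release and back off.

```bash
python3 -m inch '[{"dx":-0.5,"dy":0,"dz":0,"rx":0,"ry":0,"rz":0,"hand":-0.4},{"dx":0,"dy":0,"dz":0,"rx":0,"ry":0,"rz":0,"hand":-0.5},{"dx":0,"dy":0,"dz":0,"rx":0,"ry":0,"rz":0,"hand":-0.5},{"dx":0,"dy":0,"dz":-10,"rx":0,"ry":0,"rz":0,"hand":-0.5},{"dx":0,"dy":0,"dz":-30,"rx":0,"ry":0,"rz":0,"hand":-0.5},{"dx":0,"dy":0,"dz":-40,"rx":0,"ry":0,"rz":0,"hand":-0.5},{"dx":0,"dy":0,"dz":-30,"rx":0,"ry":0,"rz":0,"hand":-0.5},{"dx":-25,"dy":0,"dz":-25,"rx":0,"ry":0,"rz":0,"hand":-0.3},{"dx":0,"dy":0,"dz":0,"rx":0,"ry":0,"rz":0,"hand":-0.3}]'; python3 look.py b25
python3 - <<'E'
from plan import *
from meas import load
sl=s*ux+s*Z; n=-s*ux+s*Z
T=CORNER+.15*sl+.0035*n+.0015*uy+.05*Z
rows(T,RB(1),hand=-.3)
p,d,c=load("b25")
t=bot.trace("wrist","filter_blue")[0];r,cc=np.nonzero(t["region"])
sp=slopes(np.c_[cc,r],c); D3=np.c_[sp,np.ones(len(sp))]@rot(c).T; o=np.array(c["origin"])
k=((CORNER+.008*n-o)@n)/(D3@n); X=o+D3*k[:,None]-CORNER
print(t["score"],t["box"],cv2.minAreaRect(np.c_[X@sl,X@uy].astype(np.float32)*1000))
E
```

```text
clock: 33.35
position: [0.5505, -0.2027, 0.1765]
tool_rot: [3.132, 0.782, 1.287]
force: [0.6, -0.6, -0.8]
grip_width: 0.0556
33.35 [ 0.5505 -0.2027  0.1765] [3.132  0.7823 1.2873] q [-0.5948  0.8402  0.7371  1.7732  0.2841  0.9271 -0.4663] F [ 0.565  -0.5762 -0.7749] w 0.05557992276186059
rot [1.212 1.203 1.213] 2.094 dist 0.1569 tool shift mm [-123.9    0.8   96.4]
15
[{"dx":-8.3,"dy":0.1,"dz":6.4,"rx":0.081,"ry":0.08,"rz":0.081,"hand":-0.3},{"dx":-8.7,"dy":1.2,"dz":5.7,"rx":0.081,"ry":0.08,"rz":0.081,"hand":-0.3},{"dx":-9.0,"dy":2.4,"dz":4.8,"rx":0.081,"ry":0.08,"rz":0.081,"hand":-0.3},{"dx":-9.1,"dy":3.5,"dz":3.9,"rx":0.081,"ry":0.08,"rz":0.081,"hand":-0.3},{"dx":-9.0,"dy":4.5,"dz":2.8,"rx":0.081,"ry":0.08,"rz":0.081,"hand":-0.3},{"dx":-8.8,"dy":5.4,"dz":1.7,"rx":0.081,"ry":0.08,"rz":0.081,"hand":-0.3},{"dx":-8.4,"dy":6.2,"dz":0.6,"rx":0.081,"ry":0.08,"rz":0.081,"hand":-0.3},{"dx":-7.9,"dy":6.8,"dz":-0.6,"rx":0.081,"ry":0.08,"rz":0.081,"hand":-0.3},{"dx":-7.2,"dy":7.3,"dz":-1.8,"rx":0.081,"ry":0.08,"rz":0.081,"hand":-0.3},{"dx":-6.4,"dy":7.7,"dz":-3.0,"rx":0.081,"ry":0.08,"rz":0.081,"hand":-0.3},{"dx":-5.5,"dy":7.9,"dz":-4.1,"rx":0.081,"ry":0.08,"rz":0.081,"hand":-0.3},{"dx":-4.5,"dy":7.9,"dz":-5.1,"rx":0.081,"ry":0.08,"rz":0.081,"hand":-0.3},{"dx":-3.4,"dy":7.8,"dz":-6.1,"rx":0.081,"ry":0.08,"rz":0.081,"hand":-0.3},{"dx":-2.3,"dy":7.5,"dz":-6.9,"rx":0.081,"ry":0.08,"rz":0.081,"hand":-0.3},{"dx":-1.1,"dy":7.1,"dz":-7.6,"rx":0.081,"ry":0.08,"rz":0.081,"hand":-0.3}]
0.64 [222.4, 104.7, 284.9, 203.1] ((40.04054260253906, -0.44288063049316406), (50.18192672729492, 78.4258041381836), 89.58043670654297)
```

View pics/b25.png

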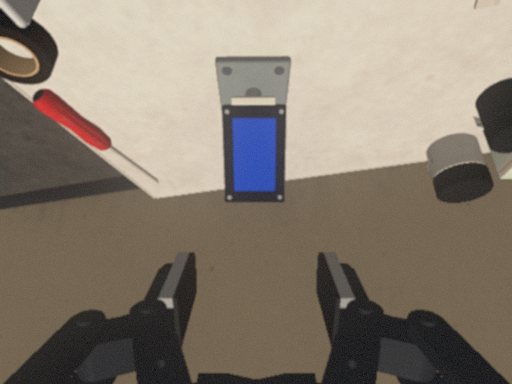

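```bash
python3 -m inch '[{"dx":-11,"dy":0,"dz":3,"rx":0.081,"ry":0.08,"rz":0.081,"hand":-0.3},{"dx":-11,"dy":1,"dz":3,"rx":0.081,"ry":0.08,"rz":0.081,"hand":-0.3},{"dx":-11,"dy":2.4,"dz":3,"rx":0.081,"ry":0.08,"rz":0.081,"hand":-0.3},{"dx":-11,"dy":3.5,"dz":2,"rx":0.081,"ry":0.08,"rz":0.081,"hand":-0.3},{"dx":-11,"dy":4.5,"dz":1,"rx":0.081,"ry":0.08,"rz":0.081,"hand":-0.3},{"dx":-10.5,"dy":5.4,"dz":0,"rx":0.081,"ry":0.08,"rz":0.081,"hand":-0.3},{"dx":-10,"dy":6,"dz":-2,"rx":0.081,"ry":0.08,"rz":0.081,"hand":-0.3},{"dx":-9,"dy":6.7,"dz":-3,"rx":0.081,"ry":0.08,"rz":0.081,"hand":-0.3},{"dx":-8,"dy":7,"dz":-4,"rx":0.081,"ry":0.08,"rz":0.081,"hand":-0.3}]'
python3 - <<'E'
from plan import *
sl=s*ux+s*Z; n=-s*ux+s*Z
print(bot.observe()["qpos"].round(2))
T=CORNER+.15*sl+.0035*n-.0004*uy+.03*Z
rows(T,RB(1),hand=-.1)
E
```

```text
clock: 34.35
position: [0.5214, -0.2974, 0.2095]
tool_rot: [-2.803, 0.158, 0.376]
force: [0.9, -0.3, -0.1]
grip_width: 0.0556
[ 0.16  0.79  0.59  1.39 -0.44  1.47 -0.41]
rot [0.482 0.482 0.477] 0.831 dist 0.0673 tool shift mm [-28.3  56.3  23.6]
6
[{"dx":-4.7,"dy":9.4,"dz":3.9,"rx":0.08,"ry":0.08,"rz":0.079,"hand":-0.1},{"dx":-4.2,"dy":10.0,"dz":2.8,"rx":0.08,"ry":0.08,"rz":0.079,"hand":-0.1},{"dx":-3.6,"dy":10.5,"dz":1.7,"rx":0.08,"ry":0.08,"rz":0.079,"hand":-0.1},{"dx":-2.8,"dy":10.8,"dz":0.5,"rx":0.08,"ry":0.08,"rz":0.079,"hand":-0.1},{"dx":-1.9,"dy":11.0,"dz":-0.5,"rx":0.08,"ry":0.08,"rz":0.079,"hand":-0.1},{"dx":-1.0,"dy":11.1,"dz":-1.5,"rx":0.08,"ry":0.08,"rz":0.079,"hand":-0.1}]
```

```bash
python3 -m inch '[{"dx":-5,"dy":8,"dz":0,"rx":0.08,"ry":0.08,"rz":0.079,"hand":0.1},{"dx":-4,"dy":9,"dz":0,"rx":0.08,"ry":0.08,"rz":0.079,"hand":0.2},{"dx":-3.6,"dy":9,"dz":0,"rx":0.08,"ry":0.08,"rz":0.079,"hand":0.2},{"dx":-3,"dy":10,"dz":0,"rx":0.08,"ry":0.08,"rz":0.079,"hand":0.2},{"dx":-2,"dy":10,"dz":0,"rx":0.08,"ry":0.08,"rz":0.079,"hand":0.2},{"dx":-1,"dy":10,"dz":0,"rx":0.08,"ry":0.08,"rz":0.079,"hand":0.2},{"dx":0,"dy":0,"dz":0,"rx":0,"ry":0,"rz":0,"hand":0.2},{"dx":0,"dy":0,"dz":0,"rx":0,"ry":0,"rz":0,"hand":0.2}]'; python3 look.py b26
python3 - <<'E'
from plan import *
sl=s*ux+s*Z; n=-s*ux+s*Z
T=CORNER+.092*sl+.0035*n-.0004*uy
rows(T,RB(1),hand=.2)
print(proj(np.array([CORNER+.08*sl+a*n+(b-.0004)*uy for a in (0,.008) for b in (-.025,.025)]),bot.get_calibration("wrist")))
E
```

```text
clock: 35.15
position: [0.5068, -0.3481, 0.183]
tool_rot: [-2.361, 0.001, -0.272]
force: [0.4, -0.1, 0.7]
grip_width: 0.0343
35.15 [ 0.5068 -0.3481  0.183 ] [-2.361   0.0009 -0.2722] q [ 0.5525  0.8963  0.494   1.4279 -0.9285  1.5957 -0.5244] F [ 0.3568 -0.0762  0.6983] w 0.034336336219997335
rot [0.005 0.006 0.007] 0.011 dist 0.0887 tool shift mm [ 0.  31.4 83. ]
2
[{"dx":0.0,"dy":15.7,"dz":41.5,"rx":0.003,"ry":0.003,"rz":0.003,"hand":0.2},{"dx":-0.1,"dy":15.8,"dz":41.4,"rx":0.003,"ry":0.003,"rz":0.003,"hand":0.2}]
[[302.20450726 226.71499613]
 [305.81121398 162.35346597]
 [291.64980163 226.67971408]
 [294.54560626 162.27691411]]
```

View pics/b26.png

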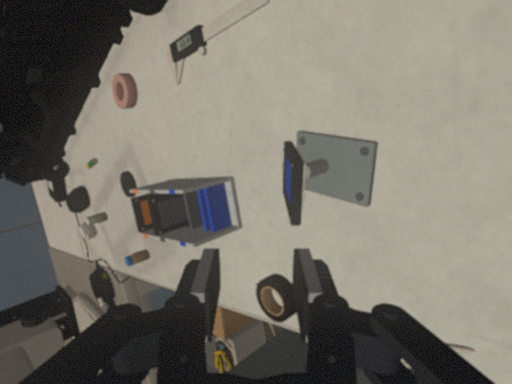

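```bash
python3 -m inch '[{"dx":0,"dy":16,"dz":25,"rx":0.002,"ry":0.003,"rz":0.003,"hand":0.2},{"dx":0,"dy":15.5,"dz":28,"rx":0.002,"ry":0.003,"rz":0.003,"hand":0.2},{"dx":0,"dy":0,"dz":25,"rx":0,"ry":0,"rz":0,"hand":0.2},{"dx":0,"dy":0,"dz":0,"rx":0,"ry":0,"rz":0,"hand":0.2},{"dx":0,"dy":0,"dz":0,"rx":0,"ry":0,"rz":0,"hand":0.2}]'; python3 look.py b27
python3 - <<'E'
from plan import *
sl=s*ux+s*Z; n=-s*ux+s*Z
T=CORNER+.057*sl+.0035*n-.0004*uy
rows(T,RB(1),hand=.2)
E
```

```text
clock: 35.7
position: [0.5173, -0.3158, 0.107]
tool_rot: [-2.358, -0.002, -0.277]
force: [0.2, -0.4, 0.5]
grip_width: 0.034
35.7 [ 0.5173 -0.3158  0.107 ] [-2.358  -0.0016 -0.277 ] q [ 0.5225  0.9664  0.4561  1.5092 -0.985   1.4696 -0.4527] F [ 0.1669 -0.4291  0.5124] w 0.03404427847085635
rot [ 0.002 -0.001  0.002] 0.003 dist 0.0412 tool shift mm [-0.9  0.7 41.2]
1
[{"dx":-0.9,"dy":0.7,"dz":41.2,"rx":0.002,"ry":-0.001,"rz":0.002,"hand":0.2}]
```

View pics/b27.png

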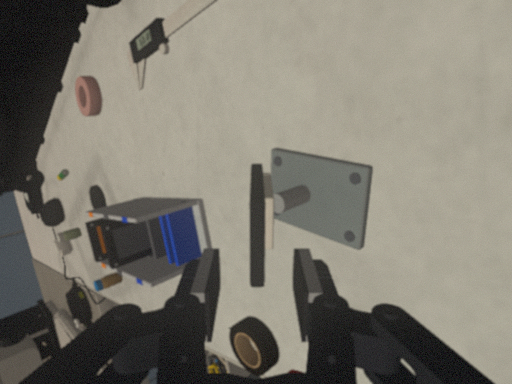

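```bash
python3 -m inch '[{"dx":-0.8,"dy":0.7,"dz":15,"rx":0,"ry":0,"rz":0,"hand":0.2},{"dx":0,"dy":0,"dz":15,"rx":0,"ry":0,"rz":0,"hand":0.2},{"dx":0,"dy":0,"dz":11,"rx":0,"ry":0,"rz":0,"hand":0.2},{"dx":0,"dy":0,"dz":0,"rx":0,"ry":0,"rz":0,"hand":0.4},{"dx":0,"dy":0,"dz":0,"rx":0,"ry":0,"rz":0,"hand":0.6},{"dx":0,"dy":0,"dz":0,"rx":0,"ry":0,"rz":0,"hand":0.95},{"dx":0,"dy":0,"dz":0,"rx":0,"ry":0,"rz":0,"hand":0.95},{"dx":0,"dy":0,"dz":0,"rx":0,"ry":0,"rz":0,"hand":0.95}]' 60; python3 look.py b28
python3 - <<'E'
from plan import *
sl=s*ux+s*Z; n=-s*ux+s*Z
P=np.array(bot.observe()["position"])-CORNER
print(P@sl,P@uy,P@n)
p1=P+CORNER+.07*Z
rows(np.array([.494,-.1006,.185]),down(-.047),hand=0.95,p0=p1)
E
```

```text
clock: 36.55
position: [0.5239, -0.2888, 0.0781]
tool_rot: [-2.356, -0.002, -0.28]
force: [-0.2, 3.5, 6.6]
grip_width: 0.0068
36.55 [ 0.5239 -0.2888  0.0781] [-2.3561 -0.0019 -0.2797] q [ 0.4943  0.9861  0.4339  1.5601 -1.0197  1.4061 -0.4253] F [-0.1869  3.4575  6.567 ] w 0.0068194540249585395
0.05721819721118185 -0.000689323980708503 0.003756762482084976
rot [-0.782 -0.093 -0.22 ] 0.817 dist 0.1941 tool shift mm [ -80.6 -148.3   95.9]
6
[{"dx":-13.4,"dy":-24.7,"dz":16.0,"rx":-0.13,"ry":-0.016,"rz":-0.037,"hand":0.95},{"dx":-12.3,"dy":-27.1,"dz":12.8,"rx":-0.13,"ry":-0.016,"rz":-0.037,"hand":0.95},{"dx":-11.1,"dy":-28.9,"dz":9.3,"rx":-0.13,"ry":-0.016,"rz":-0.037,"hand":0.95},{"dx":-9.9,"dy":-30.3,"dz":5.6,"rx":-0.13,"ry":-0.016,"rz":-0.037,"hand":0.95},{"dx":-8.7,"dy":-31.1,"dz":1.8,"rx":-0.13,"ry":-0.016,"rz":-0.037,"hand":0.95},{"dx":-7.5,"dy":-31.4,"dz":-2.2,"rx":-0.13,"ry":-0.016,"rz":-0.037,"hand":0.95}]
```

View pics/b28.png

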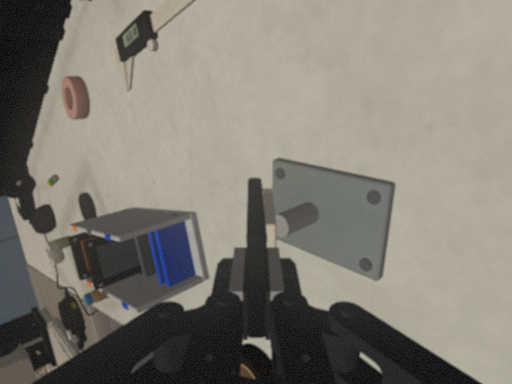

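```bash
python3 -m inch '[{"dx":0,"dy":-7,"dz":-7,"rx":0,"ry":0,"rz":0,"hand":0.95},{"dx":0,"dy":-21,"dz":-21,"rx":0,"ry":0,"rz":0,"hand":0.95},{"dx":0,"dy":-28,"dz":-28,"rx":0,"ry":0,"rz":0,"hand":0.95},{"dx":-13,"dy":-24,"dz":17,"rx":-0.13,"ry":-0.016,"rz":-0.037,"hand":0.95},{"dx":-12,"dy":-27,"dz":14,"rx":-0.13,"ry":-0.016,"rz":-0.037,"hand":0.95},{"dx":-11,"dy":-29,"dz":11,"rx":-0.13,"ry":-0.016,"rz":-0.037,"hand":0.95},{"dx":-10,"dy":-30,"dz":6,"rx":-0.13,"ry":-0.016,"rz":-0.037,"hand":0.95},{"dx":-9,"dy":-31,"dz":2,"rx":-0.13,"ry":-0.016,"rz":-0.037,"hand":0.95},{"dx":-7.5,"dy":-31,"dz":-2,"rx":-0.13,"ry":-0.016,"rz":-0.037,"hand":0.95},{"dx":0,"dy":0,"dz":0,"rx":0,"ry":0,"rz":0,"hand":0.95}]'; python3 -m inch '[{"dx":0,"dy":0,"dz":0,"rx":0,"ry":0,"rz":0,"hand":0.95},{"dx":0,"dy":0,"dz":0,"rx":0,"ry":0,"rz":0,"hand":0.95}]'
python3 - <<'E'
from plan import *
rows(np.array([.494,-.1006,.15]),down(-.047),hand=0.95)
E
```

```text
clock: 37.6
position: [0.5014, -0.1239, 0.1861]
tool_rot: [-3.016, 0.001, -0.071]
force: [-0.2, 0.3, -1.6]
grip_width: 0.0068
clock: 37.8
position: [0.4998, -0.1313, 0.1853]
tool_rot: [-3.015, 0.001, -0.084]
force: [-0.5, 0.5, -1.8]
grip_width: 0.0069
rot [-0.127 -0.001 -0.037] 0.132 dist 0.0472 tool shift mm [ -8.3 -25.4  38.8]
1
[{"dx":-8.3,"dy":-25.4,"dz":38.8,"rx":-0.127,"ry":-0.001,"rz":-0.037,"hand":0.95}]
```

```bash
python3 -m inch '[{"dx":-4,"dy":-15,"dz":0,"rx":-0.064,"ry":0,"rz":-0.019,"hand":0.95},{"dx":-4,"dy":-15,"dz":0,"rx":-0.064,"ry":0,"rz":-0.019,"hand":0.95},{"dx":0,"dy":0,"dz":0,"rx":0,"ry":0,"rz":0,"hand":0.95},{"dx":0,"dy":0,"dz":0,"rx":0,"ry":0,"rz":0,"hand":0.95},{"dx":0,"dy":0,"dz":0,"rx":0,"ry":0,"rz":0,"hand":0.95}]'; python3 look.py b29
python3 - <<'E'
from plan import *
from meas import load
rows(np.array([.494,-.1006,.125]),down(-.047),hand=0.95)
p,d,c=load("b29")
q=cv2.resize(p[125:285,170:370],None,fx=4,fy=3.7,interpolation=2); cv2.imwrite("pics/b29z.png",q[:,:,::-1])
E
```

```text
clock: 38.3
position: [0.4939, -0.1015, 0.1878]
tool_rot: [3.14, -0.0, -0.047]
force: [-0.6, 0.2, -1.1]
grip_width: 0.007
38.3 [ 0.4939 -0.1015  0.1878] [ 3.1404 -0.0003 -0.0473] q [-0.5039  0.5177  0.8141  1.9867 -0.4995  0.8466 -1.0314] F [-0.559   0.2192 -1.1192] w 0.006970466715463959
rot [ 0.001 -0.    -0.   ] 0.001 dist 0.0628 tool shift mm [ 0.  -1.1 62.8]
2
[{"dx":0.0,"dy":-0.5,"dz":31.4,"rx":0.001,"ry":-0.0,"rz":-0.0,"hand":0.95},{"dx":0.0,"dy":-0.5,"dz":31.4,"rx":0.001,"ry":-0.0,"rz":-0.0,"hand":0.95}]
```

View pics/b29z.png

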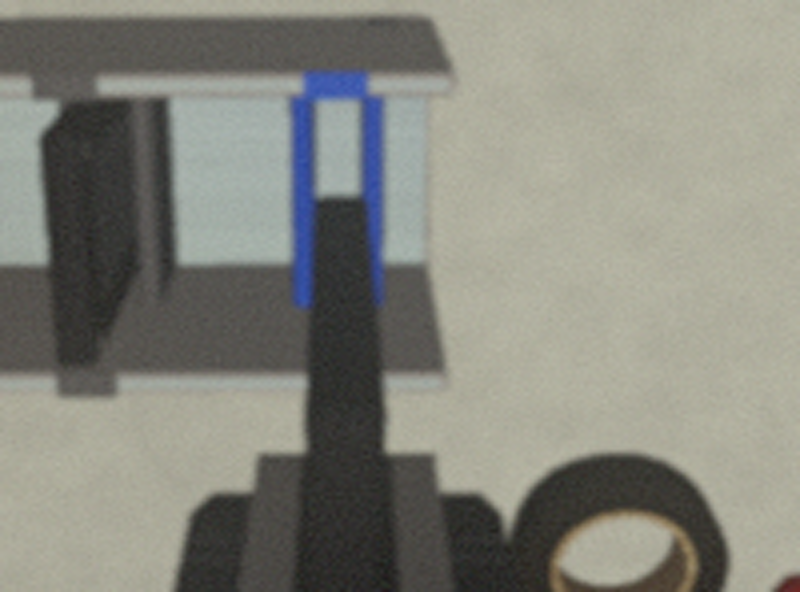

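```bash
python3 -m inch '[{"dx":0,"dy":-0.8,"dz":25,"rx":0.001,"ry":0,"rz":0,"hand":0.95},{"dx":0,"dy":0,"dz":22,"rx":0,"ry":0,"rz":0,"hand":0.95},{"dx":0,"dy":0,"dz":15,"rx":0,"ry":0,"rz":0,"hand":0.95},{"dx":0,"dy":0,"dz":0,"rx":0,"ry":0,"rz":0,"hand":0.95},{"dx":0,"dy":0,"dz":0,"rx":0,"ry":0,"rz":0,"hand":0.95}]'; python3 look.py b30
python3 - <<'E'
from plan import *
from meas import load
rows(np.array([.494,-.1006,.08]),down(-.047),hand=0.95)
p,d,c=load("b30")
q=cv2.resize(p[125:285,170:370],None,fx=4,fy=3.7,interpolation=2); cv2.imwrite("pics/b30z.png",q[:,:,::-1])
E
```

```text
clock: 38.85
position: [0.4941, -0.1002, 0.1261]
tool_rot: [3.141, -0.0, -0.046]
force: [-0.2, -0.3, 0.2]
grip_width: 0.0064
38.85 [ 0.4941 -0.1002  0.1261] [ 3.1409 -0.0002 -0.0463] q [-0.4291  0.6044  0.7147  2.0338 -0.5993  0.7199 -0.9518] F [-0.2431 -0.3487  0.1504] w 0.006430415976341177
rot [ 0.001 -0.001  0.001] 0.002 dist 0.0464 tool shift mm [-0.4  0.7 46.4]
1
[{"dx":-0.4,"dy":0.7,"dz":46.4,"rx":0.001,"ry":-0.001,"rz":0.001,"hand":0.95}]
```

View pics/b30z.png

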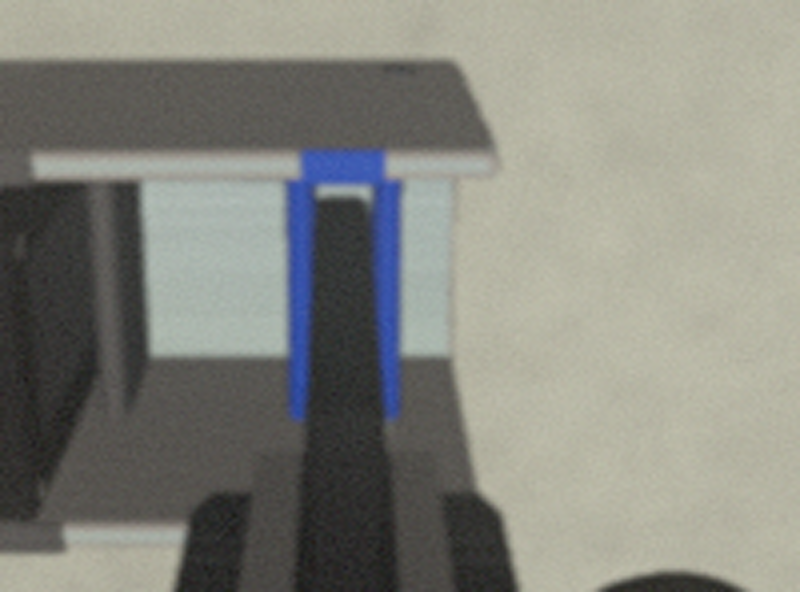

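Centred between the blue rails (filter end 317–370, gap 313–375). Insert.

```bash
python3 -m inch '[{"dx":-0.2,"dy":0.2,"dz":10,"rx":0,"ry":0,"rz":0,"hand":0.95},{"dx":0,"dy":0,"dz":10,"rx":0,"ry":0,"rz":0,"hand":0.95},{"dx":0,"dy":0,"dz":10,"rx":0,"ry":0,"rz":0,"hand":0.95},{"dx":0,"dy":0,"dz":0,"rx":0,"ry":0,"rz":0,"hand":0.95}]'; python3 -m inch '[{"dx":0,"dy":0,"dz":10,"rx":0,"ry":0,"rz":0,"hand":0.95},{"dx":0,"dy":0,"dz":10,"rx":0,"ry":0,"rz":0,"hand":0.95},{"dx":0,"dy":0,"dz":5,"rx":0,"ry":0,"rz":0,"hand":0.95},{"dx":0,"dy":0,"dz":0,"rx":0,"ry":0,"rz":0,"hand":0.95},{"dx":0,"dy":0,"dz":3,"rx":0,"ry":0,"rz":0,"hand":0.95},{"dx":0,"dy":0,"dz":0,"rx":0,"ry":0,"rz":0,"hand":0.95}]'
```

```text
clock: 39.3
position: [0.4933, -0.0992, 0.0944]
tool_rot: [3.141, 0.001, -0.044]
force: [-0.1, 0.8, -1.2]
grip_width: 0.0065
clock: 39.9
position: [0.4939, -0.0992, 0.0676]
tool_rot: [3.141, -0.0, -0.044]
force: [0.0, -0.2, -1.1]
grip_width: 0.0066
```

```bash
python3 -m inch '[{"dx":0,"dy":0,"dz":2,"rx":0,"ry":0,"rz":0,"hand":0.95},{"dx":0,"dy":0,"dz":0,"rx":0,"ry":0,"rz":0,"hand":0.95}]'; python3 -m inch '[{"dx":0,"dy":0,"dz":1,"rx":0,"ry":0,"rz":0,"hand":0.95},{"dx":0,"dy":0,"dz":0,"rx":0,"ry":0,"rz":0,"hand":0.95}]'
```

```text
clock: 40.1
position: [0.494, -0.0992, 0.0657]
tool_rot: [3.141, -0.0, -0.044]
force: [-0.3, -0.2, -0.3]
grip_width: 0.0069
clock: 40.3
position: [0.494, -0.0994, 0.0653]
tool_rot: [3.141, -0.001, -0.044]
force: [-3.3, 0.2, 15.6]
grip_width: 0.0068
```

Seated on the floor (15.6 N). Release and check.

```bash
python3 -m inch '[{"dx":0,"dy":0,"dz":0,"rx":0,"ry":0,"rz":0,"hand":0.6},{"dx":0,"dy":0,"dz":0,"rx":0,"ry":0,"rz":0,"hand":0.5},{"dx":0,"dy":0,"dz":0,"rx":0,"ry":0,"rz":0,"hand":0.5},{"dx":0,"dy":0,"dz":-8,"rx":0,"ry":0,"rz":0,"hand":0.5},{"dx":0,"dy":0,"dz":-20,"rx":0,"ry":0,"rz":0,"hand":0.5},{"dx":0,"dy":0,"dz":-30,"rx":0,"ry":0,"rz":0,"hand":0.5},{"dx":0,"dy":0,"dz":-40,"rx":0,"ry":0,"rz":0,"hand":0.5},{"dx":0,"dy":0,"dz":-40,"rx":0,"ry":0,"rz":0,"hand":0.5},{"dx":0,"dy":0,"dz":0,"rx":0,"ry":0,"rz":0,"hand":0.5},{"dx":0,"dy":0,"dz":0,"rx":0,"ry":0,"rz":0,"hand":0.5}]'; python3 look.py b31
python3 - <<'E'
from meas import *
p,d,c=load("b31")
r,cc=np.nonzero((d>0)); P=bydepth(np.c_[cc,r],d[r,cc],c)
for nm,y0 in (("amber",0),("smoke",-.05),("blue",-.1)):
    Q=P[(P[:,2]>.083)&(P[:,2]<.1)&(np.abs(P[:,1]-y0)<.012)&(abs(P[:,0]-.497)<.04)]
    print(nm,len(Q),Q.mean(0),Q.min(0),Q.max(0),np.median(Q[:,2]))
for n in ("top","side"):
    q,_=bot.grab_frame(n); cv2.imwrite(f"pics/d_{n}.png",q[:,:,::-1])
E
```

```text
clock: 41.3
position: [0.4941, -0.0988, 0.2035]
tool_rot: [-3.142, -0.002, -0.044]
force: [-0.9, 0.3, -0.1]
grip_width: 0.0213
41.3 [ 0.4941 -0.0988  0.2035] [-3.1415 -0.0017 -0.0436] q [-0.5299  0.4963  0.8401  1.9736 -0.4793  0.8786 -1.0486] F [-0.8546  0.2784 -0.1279] w 0.021307457339183045
amber 705 [ 0.4999 -0.0011  0.0879] [ 0.4745 -0.0055  0.083 ] [0.5319 0.0046 0.0905] 0.08830171489854272
smoke 665 [ 0.4981 -0.051   0.0881] [ 0.4671 -0.0556  0.083 ] [ 0.5217 -0.0455  0.0905] 0.08833465367971138
blue 653 [ 0.4965 -0.1008  0.0882] [ 0.4696 -0.1055  0.0834] [ 0.5202 -0.0956  0.091 ] 0.08823974072900964
```

View pics/b31.png

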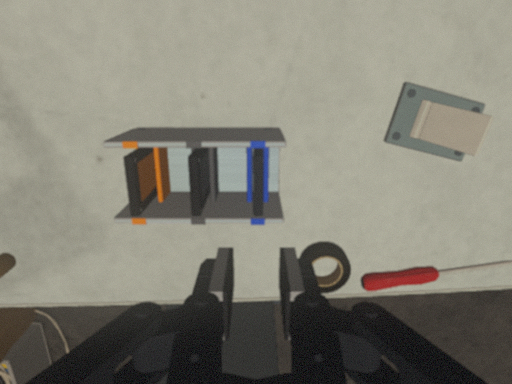

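View pics/d_side.png

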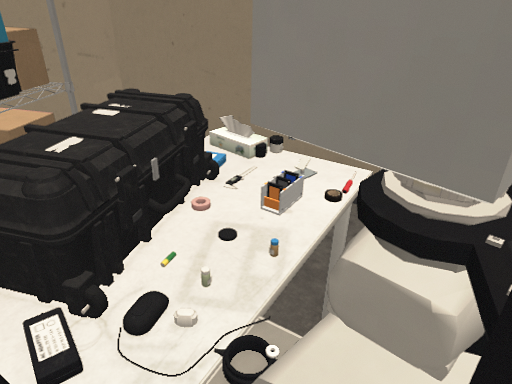

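```bash
python3 -c "
from workcell import bot
print(bot.job_done())"
```

```text
the job is handed in; nothing more can be done
None
```

Both filters are in the rack, amber in the amber slot and blue in the blue slot. I handed the job in at about 41 s of the 72 s allowed; it reports no verdict, so this rests on my own checks.

**How:** I picked each filter off the table by its 50 mm sides and laid it on the rest against the lip. I then took it again by its thickness at the overhanging top and lowered it into its slot until it met the floor, at about 21 N for amber and 16 N for blue.

**Last checks:**
- **Height:** the wrist camera's depth puts the top edges of amber, smoke and blue all at about 88 mm, which is fully home (8 mm base plus 80 mm).
- **Position:** amber and blue are within about 3 mm of the slot middles along the slots and under 1 mm across them, as best I could measure. Both stand upright.
- **Bystanders:** in the last side picture the vials are standing and everything else looks where it started. I compared these by eye only and did not measure them.
- **Contact:** the gripper was clear of everything and open at a height of about 0.2 m.

**What went wrong or disagreed:**
- On the way to the blue filter I turned the wrist the wrong way, which brought the last joint close to its limit (-2.51 of -2.52). I unwound it without touching anything, at a cost of about 3 s.
- The networks placed the amber and blue slots up to about 6 mm off my own measurements, so I used rail and tab positions measured in the wrist pictures instead.

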